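# Twist a reagent bottle down into its leaning spring-pad holder

## Task

Take the blue-capped bottle that stands beside the leaning bottle holder (not one of those at the back of the bench), seat it fully home in the holder, foot on the floor of the cup, and let go. The rubber pads grip it too tightly for a straight push: twist it to and fro while pressing gently, and never press so hard that the sprung cup is driven down until only the red part of its stem shows (12 mm). Leave everything else on the bench where it is.

Things in the scene. Friction and masses are not known exactly. Their poses are not given: they have to be found in the camera images.
- blue_bottle: clear bottle with a blue cap, the only such one in the front half of the bench (x under 0.65), 0.16 to 0.3 kg, upright, 106 mm high. Body 56 mm in diameter from 4 to 68 mm above the foot (foot edge rounded to 51 mm), shoulder narrowing to 32 mm at 97 mm, cap 40 mm in diameter from 90 to 106 mm. Origin: centre of its underside, z towards the cap. Can be gripped round the body 46 to 68 mm up
- yellow_bottle: bottle of the same shape and size with a yellow cap, 0.22 kg, standing on the other side of the holder; to be left alone. Origin: centre of its underside
- holder: grey foot plate of the bottle holder, 150 x 120 x 10 mm, fixed to the bench, yaw varies. Origin: centre of its underside, z up; -x is its front. A sleeve on it carries the white sprung cup, which leans 30 degrees from vertical towards the front
- cup_floor (a point): centre of the flat floor inside the white cup, where the bottle's foot must rest. z is the cup's axis, out of the mouth, 30 degrees from vertical; y is horizontal. The frame moves with the cup. A steel plunger, 20 mm in diameter, stands 5 mm out of the floor; the bottle must press it flush, which takes 6 to 9 N on top of the pads' friction (friction then holds the bottle down)
- cup_mouth (a point): centre of the white cup's mouth in the plane of its rim, 34 mm from cup_floor along the axis, same axes. Outer diameter 92 mm at the rim (107 mm over the pad housings lower down), inner 70 mm
- holder_cup (a joint): how far the sprung cup is pushed down along its lean, m: 0 at rest, 2 N per mm, so 24 N gives 0.012, which is too much; end stop 0.018. It springs back. A straight push on the bottle takes over 25 N; while turned either way about 0.9 rad per 3 mm of descent, 5 to 12 N and about 1 N m. Friction holds it where it is left. Stem under the cup at rest: upper 8 mm red, lower 12 mm steel
- beaker: empty glass beaker, 59 mm across, 70 mm high, bystander. Origin: centre of its underside
- tip_box: pipette tip rack, 62 x 92 x 50 mm, bystander. Origin: centre of its underside
- tape: roll of masking tape lying flat, 100 mm across, 25 mm high, bystander. Origin: centre of its underside
- cup_pads (a point): on the cup's axis 22 mm above cup_floor, same axes: when its foot is here the bottle meets 4 black rubber pads (at 45, 135, 225, 315 degrees round the axis). They flare from 52 mm across, at 4 to 20 mm above the floor, to 59 mm at 32 mm; springs press each on the bottle with about 8 N, friction about 0.9
Mind the look-alikes: they are no part of the job. Leave any purple or turquoise look-alike of the blue_bottle alone.

How it is judged:
On the way, in this order (a step that is already met when the one before it is completed fails the run):
1. the blue-capped bottle is lifted clear of the bench (height (world z) of blue_bottle above 0.04 m), for 0.1 s.
2. its foot is inside the cup's mouth, in line with the cup (z of blue_bottle in the frame of cup_mouth below -0.002 m and distance between blue_bottle and cup_floor below 0.034 m and angle between the z axis of blue_bottle and the z axis of cup_floor, either way round below 0.2 rad), for 0.05 s.
At the end, for the whole second after the job is handed in: the blue-capped bottle is at rest in the leaning cup, cap outward, its foot within 2 mm of the cup's floor and 5 mm of its centre, its axis within 0.08 rad of the cup's, and the sprung cup has come back up to within 4 mm of rest (z of blue_bottle in the frame of cup_floor below 0.002 m and distance between blue_bottle and cup_floor below 0.005 m and angle between the z axis of blue_bottle and the z axis of cup_floor, either way round below 0.08 rad and value of joint holder_cup below 0.004 m and linear speed of blue_bottle below 0.02 m/s); the robot touches nothing.
It fails at once if the bottle is pressed so hard that the sprung cup sinks more than 12 mm (value of joint holder_cup above 0.012 m).
It fails at once if the yellow-capped bottle, beaker, tip rack or tape is shifted by more than 20 mm (distance of any of yellow_bottle, beaker, tip_box, tape from where it was at the start of the episode above 0.02 m).
It also fails if it takes over 61 s, if anything falls off the work surface, if the arm or the gripper's body presses on something with over 40 N, if the wrist force passes 120 N, or if a joint passes its speed limit or range.

## Robot

A 6-joint arm with a two-finger parallel gripper is mounted at the origin on a cart in front of the work surface, level with it; the furniture and walls round the work are solid. World frame = base frame: x ahead of the robot, y to its left, z up, the work surface at z = 0. Lengths are in m, angles in rad, forces in N, time in s.
With the tool pointing down it reaches from about 0.25 to 0.725 m from the base axis. Payload 4 kg.
Tool frame: the origin (TCP) lies at the very end of the fingers, on their centre line; the grasp point (between the pads) lies 19 mm behind it (bot.pinch_z is the distance from the TCP to the grasp point, in m); z points along the fingers, x is the direction in which the jaws open and shut, and the axes are right-handed (so a half turn about z gives the same grasp; the last joint's range is limited). The gripper opens to 85 mm and grips with 20 to 120 N. Pads are 22 mm wide; open, the fingers measure 114 mm over their backs; the gripper's body (76 mm by 85 mm) begins 54 mm behind the grasp point. The pads swing forward as they close: fully open they stand 13 mm farther back than shut.
Start: joints at [-1.265, 0.241, 0.005, 1.335, 0, 1.571], TCP at [0.151, -0.477, 0.196] pointing down, gripper open.
Joint ranges: [-2.72, 2.72], [-1.05, 1.87], [-1.09, 1.28], [-1.99, 2.15], [-1.42, 1.44], [-3.14, 3.14]. Speed limits (rad/s): [2.79, 2.79, 3.14, 3.14, 3.14, 3.14].

## Interface

Orientations are given as a unit quaternion [x, y, z, w].
In Python, from workcell import bot gives the robot as it stands. The module is installed in compiled form; this text tells all that it offers.
- The arm moves only by the shell command python3 -m inch 'ROWS'. ROWS is JSON, a list of rows, each a list of 7 numbers: the shift along the tool's x, y, z scaled (see below), then the turn, a rotation vector about the tool's x, y, z scaled (see below), then the gripper command: -1 is fully open, 1 is shut, values between are in proportion. In form: [[x, y, z, wx, wy, wz, gripper], ...]. A call has exactly 8 rows; each row shifts and turns the commanded pose from where the row before left it, along the tool's axes as they then stand; what a row does not reach is not made up. The controller multiplies each number of a shift by 2.5 cm and each number of a turn by 180 degrees. A row lasts 1/10 s, in which the tool goes at most 50 mm and 8.59 degrees, less where a joint would pass 70% of its speed; a pose out of reach is approached as far as the arm can. A call with a number of a shift or a turn outside -1 to 1 is refused whole. A call with a gripper value outside its range is refused whole. The fingers move at their own pace and stop on an object; the grip force is fixed at half the most. Time passes only in rows, so rows that do not move let the fingers close, or fill a call up. It gives the time, the measured TCP pose, the force and the opening at its end, in the units of the state.
- bot.get_obs(): the state, without advancing time (a new reading comes with each control period).
- bot.camera(name): name is "scene" or "side" or "wrist"; returns (picture, depth): 480x640x3 uint8, blue, green, red; 480x640 float32, m along the optical axis (not along the pixel's ray), 0 where there is no reading.
- bot.get_calibration(name): a dict with "vfov" (degrees; the focal length in pixels is half the picture's height over the tangent of half this angle, whatever the lens; pixels are square), "cx", "cy" (the principal point, pixels), "R" (3x3) and "t" (3): a world point X has camera coordinates R X + t. Camera axes: x right, y down, z forward; pixel columns grow to the right and rows downward; lengths in m; the calibration is good to about 2 mm. A picture is of the moment at which its call begins: read the wrist's pose just before it. get_calibration takes no time and is no camera call; for the wrist camera it gives the pose at the moment of the call.
- bot.job_done(): hands the job in, once; it reports no verdict.
The state is a dict: "clock": time; "joint_pos": joint angles; "joint_vel": joint speeds; "tau": joint torques, N m; "eef_pos": TCP position; "tool_rot": TCP orientation; "ft_force": force on the tool from outside, world axes, zero at the start; "ft_torque": the same for the moment, N m; "grip_width": finger opening in m.
Only numpy, scipy, OpenCV 4.12 (cv2) and the standard library are available. Lean on these libraries where they do the work, as an engineer would, in place of code of your own. Each camera call takes 0.05 s, during which the arm holds its last target.

## Working session

There is one attempt and no reset: what is moved stays moved. The work goes in short steps, Python scripts to look and compute and a shell command to move; the robot and the scene stay as the last step left them, time stands still between calls to the robot, and variables do not carry over. Pictures are saved under pics/ and viewed, and the job is handed in when it is done.

```bash
mkdir -p pics; cat > h.py <<'E'
import numpy as np,cv2
from workcell import bot
def cap(n,fn):
    c=bot.get_calibration(n);im,d=bot.camera(n);cv2.imwrite('pics/'+fn+'.png',im)
    np.savez('pics/'+fn+'.npz',im=im,d=d,R=c['R'],t=c['t'],k=[240/np.tan(np.radians(c['vfov'])/2),c['cx'],c['cy']])
def load(fn): return np.load('pics/'+fn+'.npz')
def pts(z):
    f,cx,cy=z['k'];v,u=np.mgrid[0:480,0:640];d=z['d']
    P=np.stack([(u-cx)/f*d,(v-cy)/f*d,d],-1);W=(P-z['t'])@z['R'];W[d<=0]=np.nan;return W
def proj(z,X):
    f,cx,cy=z['k'];c=np.asarray(X)@z['R'].T+z['t'];return np.stack([c[...,0]/c[...,2]*f+cx,c[...,1]/c[...,2]*f+cy],-1)
E
python3 - <<'E'
from h import *
for n in ['scene','side','wrist']: cap(n,n+'0')
o=bot.get_obs();print({k:np.round(v,4) for k,v in o.items()})
for n in ['scene','side']:
    c=bot.get_calibration(n);print(n,-np.array(c['R']).T@c['t'],c['vfov'])
E
```

```text
{'clock': np.float64(0.15), 'joint_pos': array([-1.265 ,  0.2412,  0.0041,  1.3352, -0.    ,  1.5708]), 'joint_vel': array([-0.0002, -0.0002,  0.0023, -0.0006, -0.0006,  0.0001]), 'tau': array([-0.00000e+00, -3.72634e+01,  2.52639e+01,  1.24000e-02,
       -0.00000e+00, -0.00000e+00]), 'eef_pos': array([ 0.1504, -0.4763,  0.1954]), 'tool_rot': array([ 8.065e-01, -5.912e-01, -6.000e-04, -5.000e-04]), 'ft_force': array([ 0.8615,  0.2945, -0.2643]), 'ft_torque': array([0.0364, 0.0564, 0.0522]), 'grip_width': np.float64(0.0854)}
scene [ 0.66285574 -0.64316087  1.09217492] 53.03426495770967
side [ 0.09059349 -0.97793739  1.31880576] 44.24567496040477
```

View pics/scene0.png

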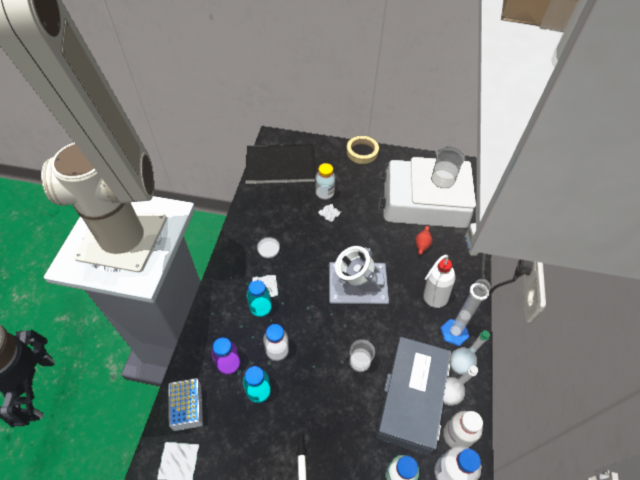

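View pics/side0.png

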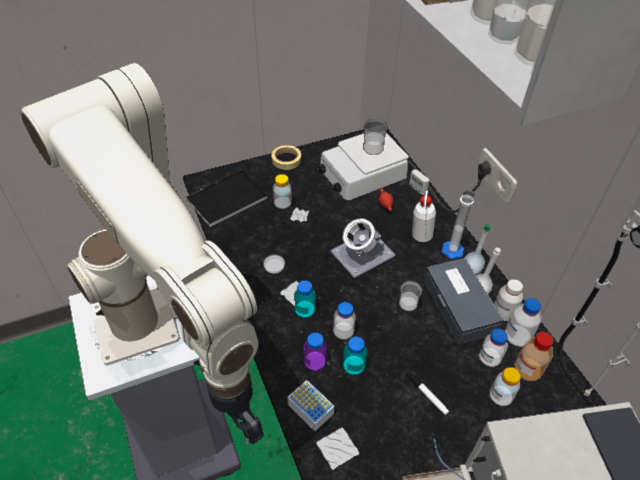

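View pics/wrist0.png

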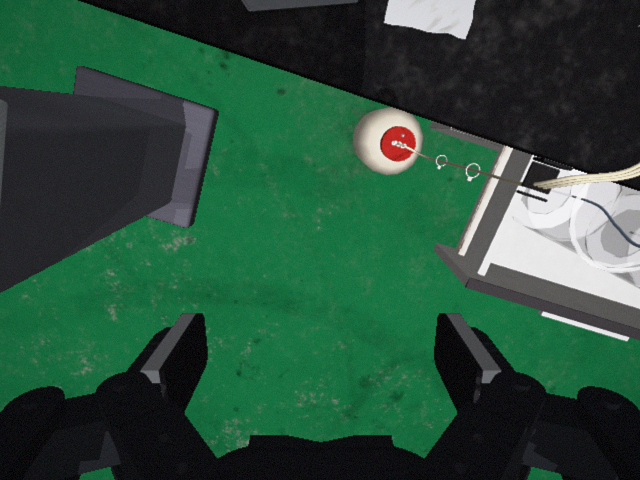

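Blue-capped candidates in the scene picture are turquoise (258,298), purple (225,355), clear (276,342) and turquoise (256,384), plus two at the back (403,470) and (463,465). I choose the clear one at (276,342). I'll check it in a crop and measure.

```bash
python3 - <<'E'
from h import *
z=load('scene0');s=load('side0')
a=cv2.resize(z['im'][230:410,190:400],None,fx=2,fy=2,interpolation=2)
b=cv2.resize(s['im'][200:380,270:430],None,fx=2,fy=2,interpolation=2)
cv2.imwrite('pics/crop0.png',np.hstack([a,b]))
for n,q in (('scene',z),('side',s)):
    W=pts(q);hsv=cv2.cvtColor(q['im'],cv2.COLOR_BGR2HSV)
    m=((hsv[...,0]>100)&(hsv[...,0]<118)&(hsv[...,1]>170)&(hsv[...,2]>80)&(abs(W[...,2]-.106)<.006)).astype(np.uint8)
    k,l,st,ce=cv2.connectedComponentsWithStats(m)
    for i in range(1,k):
        if st[i,4]>25:
            P=W[l==i];print(n,ce[i].round(),st[i,4],P.mean(0).round(4),(P.min(0)).round(3),P.max(0).round(3))
E
```

```text
scene [256. 288.] 183 [ 0.4302 -0.1304  0.107 ] [ 0.412 -0.146  0.101] [ 0.449 -0.112  0.111]
scene [274. 332.] 239 [ 0.4984 -0.23    0.1066] [ 0.479 -0.249  0.1  ] [ 0.517 -0.21   0.111]
scene [222. 346.] 263 [ 0.3951 -0.2843  0.1066] [ 0.375 -0.303  0.1  ] [ 0.414 -0.263  0.112]
scene [254. 375.] 283 [ 0.4809 -0.3323  0.1066] [ 0.461 -0.351  0.1  ] [ 0.5   -0.312  0.111]
scene [407. 467.] 343 [ 0.8098 -0.4442  0.1068] [ 0.791 -0.462  0.1  ] [ 0.828 -0.425  0.112]
side [305. 287.] 143 [ 0.4286 -0.1314  0.1045] [ 0.41  -0.151  0.1  ] [ 0.446 -0.11   0.111]
side [345. 309.] 155 [ 0.4963 -0.2327  0.1046] [ 0.478 -0.253  0.1  ] [ 0.516 -0.211  0.11 ]
side [499. 336.] 170 [ 0.8067 -0.4463  0.1046] [ 0.789 -0.466  0.1  ] [ 0.826 -0.427  0.11 ]
side [315. 340.] 183 [ 0.3923 -0.2868  0.1047] [ 0.374 -0.306  0.1  ] [ 0.412 -0.266  0.11 ]
side [356. 344.] 182 [ 0.4783 -0.3346  0.1046] [ 0.458 -0.354  0.1  ] [ 0.498 -0.314  0.112]
```

View pics/crop0.png

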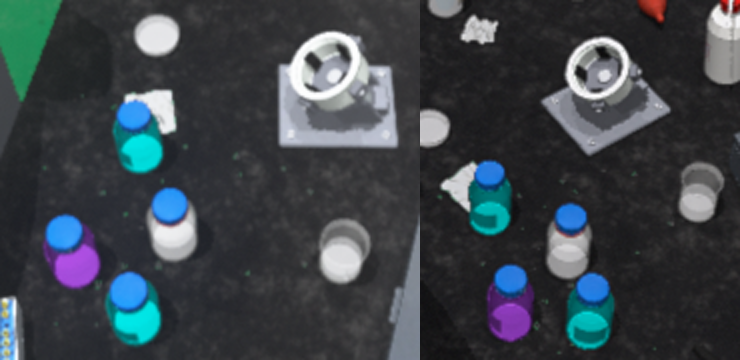

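The crop shows the clear bottle with the blue cap at crop (170,232). Its neighbours are turquoise, purple and turquoise, so the choice holds. The two cameras put it at about (0.497,-0.231), cap top at 0.105. Next I'll measure the holder.

```bash
cat > hold.py <<'E'
from h import *
from scipy.optimize import least_squares
def plate(q):
    W=pts(q);m=(abs(W[...,2]-.010)<.0035)&(W[...,0]>.5)&(W[...,0]<.9)&(W[...,1]>-.25)&(W[...,1]<.1)
    g=q['im'].astype(int).mean(-1)>85
    mm=(m&g).astype(np.uint8);k,l,st,ce=cv2.connectedComponentsWithStats(mm)
    i=1+np.argmax(st[1:,4]);P=W[l==i]
    r=cv2.minAreaRect((P[:,:2]*1000).astype(np.float32));return r,len(P),P[:,2].mean()
def cup(q,pl):
    W=pts(q);m=(W[...,2]>.07)&(np.hypot(W[...,0]-pl[0],W[...,1]-pl[1])<.14)
    return W,m
if __name__=='__main__':
    for n in ['scene0','side0']:
        q=load(n);r,c,zz=plate(q);print(n,r,c,zz)
        W,m=cup(q,np.array(r[0])/1000)
        m&=q['im'].min(-1)>150
        P=W[m];print(len(P),P.min(0).round(3),P.max(0).round(3))
E
python3 hold.py
```

```text
scene0 ((661.2442016601562, -10.675590515136719), (147.78671264648438, 120.30970764160156), 10.400476455688477) 966 0.010987635875612845
1674 [ 0.598 -0.089  0.07 ] [0.801 0.069 0.691]
side0 ((656.574462890625, -13.650405883789062), (148.75900268554688, 120.14045715332031), 10.95350170135498) 513 0.009558539103578453
611 [ 0.594 -0.086  0.07 ] [0.796 0.053 0.691]
```

```bash
cat > rim.py <<'E'
from h import *
from scipy.optimize import least_squares
def fit(q,p0,yaw=None,rim_r=(.0345,.0465)):
    W=pts(q);P=W[(q['im'].min(-1)>120)&(W[...,2]>.05)&(np.hypot(W[...,0]-p0[0],W[...,1]-p0[1])<.1)&(W[...,2]<.22)]
    # plane RANSAC near expected normal
    rng=np.random.default_rng(0);best=0
    e=np.array([-.5*np.cos(yaw),-.5*np.sin(yaw),np.cos(np.pi/6)])
    for _ in range(3000):
        a,b,c=P[rng.choice(len(P),3,False)];n=np.cross(b-a,c-a);L=np.linalg.norm(n)
        if L<2e-4: continue
        n/=L;n*=np.sign(n[2])
        if n@e<np.cos(.2): continue
        k=abs((P-a)@n)<.002
        if k.sum()>best: best=k.sum();K=k
    Q=P[K];c=Q.mean(0);n=np.linalg.svd(Q-c,full_matrices=False)[2][2];n*=np.sign(n[2])
    u=np.cross([0,1,0],n);u/=np.linalg.norm(u);v=np.cross(n,u)
    X=np.stack([(Q-c)@u,(Q-c)@v],-1)
    def f(p):
        r=np.hypot(*(X-p).T);return np.maximum(r-.046,0)+np.maximum(.035-r,0)
    s=least_squares(f,[0,0]);ce=c+s.x[0]*u+s.x[1]*v
    r=np.hypot(*(X-s.x).T)
    return ce,n,e,len(Q),np.percentile(r,[1,5,50,95,99]),s.cost
if __name__=='__main__':
    for n,y in [('scene0',10.4),('side0',10.9)]:
        ce,nn,e,k,r,co=fit(load(n),(.64,-.012),np.radians(10.7))
        print(n,ce.round(4),nn.round(3),e.round(3),k,r.round(4),np.degrees(np.arccos(nn@e)))
E
python3 rim.py
python3 - <<'E'
from h import *
q=load('scene0');a=cv2.resize(q['im'][220:320,310:410],None,fx=5,fy=5,interpolation=2)
q=load('side0');b=cv2.resize(q['im'][200:280,320:400],None,fx=5,fy=5,interpolation=2)
c=np.zeros((500,800,3),np.uint8);c[:,:400]=a[:,50:450];c[:400,400:]=b;cv2.imwrite('pics/crop1.png',c)
E
```

```text
scene0 [ 0.6379 -0.0129  0.1058] [-0.496 -0.09   0.864] [-0.491 -0.093  0.866] 252 [0.0313 0.0356 0.0412 0.0457 0.0468] 0.33973241627104295
side0 [ 0.6358 -0.0161  0.1007] [-0.503 -0.034  0.863] [-0.491 -0.093  0.866] 123 [0.0335 0.036  0.0413 0.0468 0.0478] 3.435509445555712
```

View pics/crop1.png

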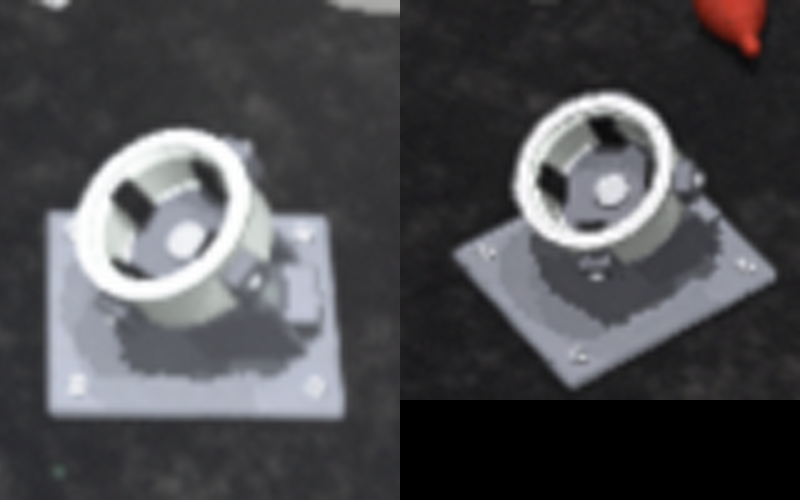

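```bash
cat > mv.py <<'E'
from h import *
from scipy.spatial.transform import Rotation as Ro
def pose():
    o=bot.get_obs();return np.array(o['eef_pos']),Ro.from_quat(o['tool_rot']),o
def tool(az,tilt=0,taz=0):
    # tool z = -(axis) ; axis leans 'tilt' toward azimuth taz ; tool x near azimuth az
    a=np.array([np.sin(tilt)*np.cos(taz),np.sin(tilt)*np.sin(taz),np.cos(tilt)]);z=-a
    x=np.array([np.cos(az),np.sin(az),0]);x-=x@z*z;x/=np.linalg.norm(x)
    return Ro.from_matrix(np.stack([x,np.cross(z,x),z],1))
def plan(p1,R1,N=None,start=None):
    p0,R0=start if start else pose()[:2]
    w=(R0.inv()*R1).as_rotvec();best=None
    for n in ([N] if N else range(1,60)):
        wk=w/n
        A=sum((R0*Ro.from_rotvec(wk*k)).as_matrix() for k in range(n))
        v=np.linalg.solve(A,p1-p0)
        row=np.r_[v/.025,wk/np.pi]
        if N or (abs(row[:3]).max()<=1 and np.linalg.norm(wk)<np.radians(8.5)): break
    p=p0.copy();zs=[]
    for k in range(n): p=p+(R0*Ro.from_rotvec(wk*k)).apply(v);zs.append(p)
    zs=np.array(zs);print('N',n,'row',row.round(4).tolist(),'end',p.round(4),'zmin',zs[:,2].min().round(3),'mid',zs[n//2].round(3))
    return row
E
python3 - <<'E'
from mv import *
p,R,o=pose();c=bot.get_calibration('wrist');Rc=np.array(c['R']);cam=-Rc.T@c['t']
print('cam in tool',R.inv().apply(cam-p).round(4),'cam axes in tool\n',(R.inv().as_matrix()@Rc.T).round(3),c['vfov'])
az=np.radians(-15);Rt=tool(az)
M=R.inv().as_matrix()@Rc.T;off=R.inv().apply(cam-p);f=240/np.tan(np.radians(c['vfov'])/2)
for P in [(.43,-.12,.33),(.40,-.14,.3),(.45,-.12,.36)]:
    RR=(Rt.as_matrix()@M).T;cc=np.array(P)+Rt.apply(off)
    print(P,[(lambda q:(q[:2]/q[2]*f+[c['cx'],c['cy']]).round())(RR@(np.array(X)-cc)) for X in [(.497,-.231,.106),(.637,-.0145,.103)]])
    plan(np.array(P),Rt)
E
```

```text
cam in tool [-0.0008 -0.0752 -0.1773] cam axes in tool
 [[ 1.    -0.    -0.   ]
 [ 0.     0.955  0.298]
 [ 0.    -0.298  0.955]] 62.967225189904354
(0.43, -0.12, 0.33) [array([406., 278.]), array([508.,  30.])]
N 19 row [-0.1236, -0.987, -0.2831, -0.0, 0.0, -0.0168] end [ 0.43 -0.12  0.33] zmin 0.203 mid [ 0.343 -0.324  0.266]
(0.4, -0.14, 0.3) [array([437., 265.]), array([558., -14.])]
N 18 row [-0.1479, -0.9596, -0.2321, -0.0, 0.0, -0.0177] end [ 0.4  -0.14  0.3 ] zmin 0.201 mid [ 0.332 -0.32   0.254]
(0.45, -0.12, 0.36) [array([384., 272.]), array([474.,  43.])]
N 20 row [-0.0869, -0.9674, -0.329, -0.0, 0.0, -0.016] end [ 0.45 -0.12  0.36] zmin 0.204 mid [ 0.361 -0.318  0.286]
```

```bash
python3 - <<'E'
from mv import *
plan(np.array([.45,-.12,.36]),tool(np.radians(-15)),24)
E
```

```text
N 24 row [-0.069, -0.8065, -0.2741, -0.0, 0.0, -0.0133] end [ 0.45 -0.12  0.36] zmin 0.202 mid [ 0.359 -0.321  0.285]
```

```bash
python3 -m inch '[[-0.069,-0.8065,-0.274,0,0,-0.0133,-1],[-0.069,-0.8065,-0.274,0,0,-0.0133,-1],[-0.069,-0.8065,-0.274,0,0,-0.0133,-1],[-0.069,-0.8065,-0.274,0,0,-0.0133,-1],[-0.069,-0.8065,-0.274,0,0,-0.0133,-1],[-0.069,-0.8065,-0.274,0,0,-0.0133,-1],[-0.069,-0.8065,-0.274,0,0,-0.0133,-1],[-0.069,-0.8065,-0.274,0,0,-0.0133,-1]]'
python3 -m inch '[[-0.069,-0.8065,-0.274,0,0,-0.0133,-1],[-0.069,-0.8065,-0.274,0,0,-0.0133,-1],[-0.069,-0.8065,-0.274,0,0,-0.0133,-1],[-0.069,-0.8065,-0.274,0,0,-0.0133,-1],[-0.069,-0.8065,-0.274,0,0,-0.0133,-1],[-0.069,-0.8065,-0.274,0,0,-0.0133,-1],[-0.069,-0.8065,-0.274,0,0,-0.0133,-1],[-0.069,-0.8065,-0.274,0,0,-0.0133,-1]]'
python3 -m inch '[[-0.069,-0.8065,-0.274,0,0,-0.0133,-1],[-0.069,-0.8065,-0.274,0,0,-0.0133,-1],[-0.069,-0.8065,-0.274,0,0,-0.0133,-1],[-0.069,-0.8065,-0.274,0,0,-0.0133,-1],[-0.069,-0.8065,-0.274,0,0,-0.0133,-1],[-0.069,-0.8065,-0.274,0,0,-0.0133,-1],[-0.069,-0.8065,-0.274,0,0,-0.0133,-1],[0,0,0,0,0,0,-1]]'
python3 - <<'E'
from mv import *
cap('wrist','w1');p,R,o=pose();print(p,R.as_matrix().round(3),o['joint_pos'])
E
```

```text
clock: 0.95
eef_pos: [0.2895, -0.3936, 0.2508]
tool_rot: [0.894, -0.448, -0.0, -0.0]
ft_force: [1.0, 0.2, 1.0]
grip_width: 0.0855
clock: 1.75
eef_pos: [0.393, -0.2702, 0.3056]
tool_rot: [0.956, -0.293, -0.0, -0.0]
ft_force: [0.6, -0.1, 0.5]
grip_width: 0.0857
clock: 2.55
eef_pos: [0.4465, -0.1385, 0.3543]
tool_rot: [0.989, -0.15, 0.001, -0.0]
ft_force: [0.2, 0.2, 0.0]
grip_width: 0.0856
[ 0.4460838  -0.13951428  0.35376818] [[ 0.955 -0.298  0.   ]
 [-0.298 -0.955 -0.   ]
 [ 0.     0.    -1.   ]] [-3.02940114e-01  1.65899239e-01  3.16523342e-01  1.72105585e+00
 -2.42459354e-04  1.57006064e+00]
```

View pics/w1.png

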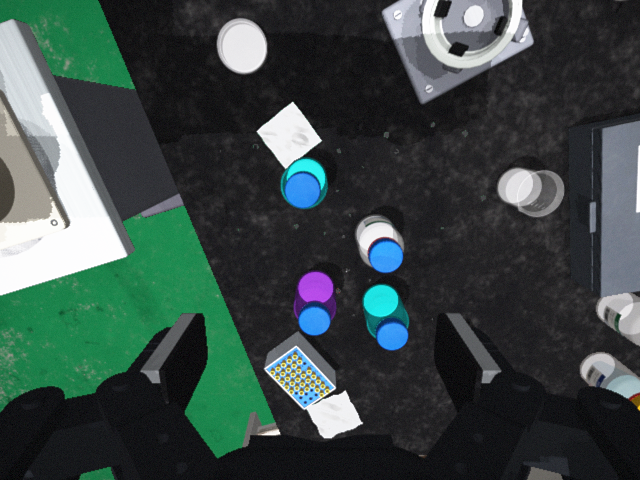

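The wrist picture shows the clear bottle's cap at (385,255), the cup mouth at (472,25), and the beaker off to the right at (530,190). I'll measure from here.

```bash
python3 - <<'E'
from mv import *
from rim import fit
q=load('w1');W=pts(q);hsv=cv2.cvtColor(q['im'],cv2.COLOR_BGR2HSV)
m=((hsv[...,0]>100)&(hsv[...,0]<118)&(hsv[...,1]>150)&(hsv[...,2]>80)&(abs(W[...,2]-.106)<.006)).astype(np.uint8)
k,l,st,ce=cv2.connectedComponentsWithStats(m)
for i in range(1,k):
    if st[i,4]>80:
        P=W[l==i];print(ce[i].round(),st[i,4],P.mean(0).round(4),((P.min(0)+P.max(0))/2).round(4))
ce,nn,e,k,r,co=fit(q,(.637,-.0145),np.radians(10.7));print(ce.round(4),nn.round(3),e.round(3),k,r.round(4))
from hold import plate
print(plate(q))
c=cv2.resize(q['im'][0:110,360:560],None,fx=4,fy=4,interpolation=2);cv2.imwrite('pics/c2.png',c)
E
```

```text
[302. 189.] 1000 [ 0.4281 -0.1273  0.1049] [ 0.4279 -0.1277  0.1039]
[386. 256.] 864 [ 0.4961 -0.2285  0.1048] [ 0.4959 -0.2292  0.1038]
[314. 319.] 765 [ 0.393  -0.2821  0.1048] [ 0.3926 -0.2829  0.104 ]
[392. 335.] 751 [ 0.4779 -0.3302  0.1047] [ 0.4779 -0.3317  0.1039]
[ 0.6342 -0.0163  0.1022] [-0.489 -0.093  0.867] [-0.491 -0.093  0.866] 1428 [0.0366 0.0373 0.0411 0.0447 0.0455]
(((657.427490234375, -10.819068908691406), (149.68763732910156, 118.60767364501953), 10.774042129516602), 4222, np.float64(0.009187744858527932))
```

View pics/c2.png

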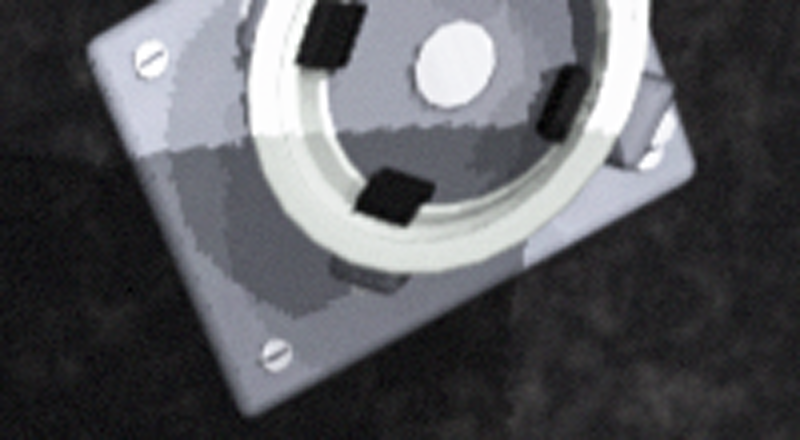

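```bash
python3 - <<'E'
from mv import *
plan(np.array([.57,-.03,.35]),tool(np.radians(-15)),7)
E
```

```text
N 7 row [0.5037, -0.7996, 0.0215, 0.0, -0.0, -0.0018] end [ 0.57 -0.03  0.35] zmin 0.35 mid [ 0.517 -0.078  0.352]
```

```bash
python3 -m inch '[[0.5,-0.8,0.02,0,0,0,-1],[0.5,-0.8,0.02,0,0,0,-1],[0.5,-0.8,0.02,0,0,0,-1],[0.5,-0.8,0.02,0,0,0,-1],[0.5,-0.8,0.02,0,0,0,-1],[0.5,-0.8,0.02,0,0,0,-1],[0.5,-0.8,0.02,0,0,0,-1],[0,0,0,0,0,0,-1]]'
python3 - <<'E'
from mv import *
from rim import fit
from hold import plate
cap('wrist','w2');p,R,o=pose();print(p,o['joint_vel'].round(3))
q=load('w2')
ce,nn,e,k,r,co=fit(q,(.637,-.0145),np.radians(10.7));print(ce.round(4),nn.round(3),e.round(3),k,r.round(4))
print(plate(q))
im=q['im'].copy();e=np.array([-.5*np.cos(np.radians(10.8)),-.5*np.sin(np.radians(10.8)),.866])
u=np.cross([0,1,0],e);u/=np.linalg.norm(u);v=np.cross(e,u)
t=np.linspace(0,2*np.pi,60)[:,None]
for rr,h,col in [(.046,0,(0,0,255)),(.035,0,(0,255,0)),(.010,-.029,(255,0,0))]:
    cv2.polylines(im,[proj(q,ce+h*e+rr*(np.cos(t)*u+np.sin(t)*v)).astype(np.int32)],True,col,1)
cv2.imwrite('pics/w2a.png',im)
E
```

```text
clock: 3.4
eef_pos: [0.5725, -0.0321, 0.3478]
tool_rot: [0.989, -0.151, -0.001, 0.0]
ft_force: [1.3, 0.3, -0.8]
grip_width: 0.0855
[ 0.57150879 -0.03297779  0.34836404] [-0.022 -0.034 -0.018  0.008 -0.005 -0.005]
[ 0.6348 -0.0143  0.103 ] [-0.49  -0.094  0.867] [-0.491 -0.093  0.866] 1735 [0.0374 0.0381 0.0418 0.0453 0.0459]
(((657.6026000976562, -10.477073669433594), (148.94483947753906, 119.09658813476562), 10.998045921325684), 4072, np.float64(0.009333013042203952))
```

View pics/w2a.png

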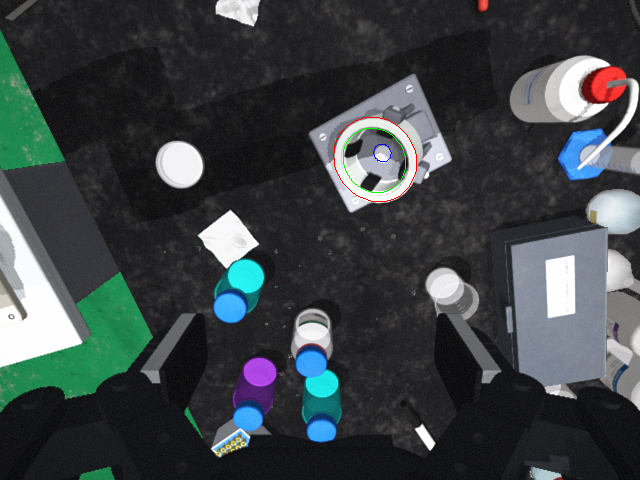

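The overlay fits: rim and plunger at (380,155) lie on the projected circles. So the mouth is at (0.635,-0.0145,0.103) with yaw 10.8°. Next I move above the bottle.

```bash
python3 - <<'E'
from mv import *
plan(np.array([.496,-.2295,.19]),tool(np.radians(-24.8)),15)
E
```

```text
N 15 row [-0.001, 0.5615, 0.4227, 0.0, 0.0001, 0.0027] end [ 0.496  -0.2295  0.19  ] zmin 0.19 mid [ 0.534 -0.139  0.264]
```

```bash
python3 -m inch '[[0,0.56,0.423,0,0,0.0027,-1],[0,0.56,0.423,0,0,0.0027,-1],[0,0.56,0.423,0,0,0.0027,-1],[0,0.56,0.423,0,0,0.0027,-1],[0,0.56,0.423,0,0,0.0027,-1],[0,0.56,0.423,0,0,0.0027,-1],[0,0.56,0.423,0,0,0.0027,-1],[0,0.56,0.423,0,0,0.0027,-1]]'
python3 -m inch '[[0,0.56,0.423,0,0,0.0027,-1],[0,0.56,0.423,0,0,0.0027,-1],[0,0.56,0.423,0,0,0.0027,-1],[0,0.56,0.423,0,0,0.0027,-1],[0,0.56,0.423,0,0,0.0027,-1],[0,0.56,0.423,0,0,0.0027,-1],[0,0.56,0.423,0,0,0.0027,-1],[0,0,0,0,0,0,-1]]'
python3 - <<'E'
from mv import *
cap('wrist','w3');p,R,o=pose();print(p)
q=load('w3');W=pts(q);hsv=cv2.cvtColor(q['im'],cv2.COLOR_BGR2HSV)
m=((hsv[...,0]>100)&(hsv[...,0]<118)&(hsv[...,1]>150)&(abs(W[...,2]-.106)<.004)).astype(np.uint8)
k,l,st,ce=cv2.connectedComponentsWithStats(m)
for i in range(1,k):
    if st[i,4]>80:
        P=W[l==i];print(ce[i].round(),st[i,4],P.mean(0).round(4),((P.min(0)+P.max(0))/2).round(4),np.ptp(P,0).round(4))
plan(np.array([.496,-.2295,.041]),tool(np.radians(-24.8)),8)
E
```

```text
clock: 4.25
eef_pos: [0.533, -0.1404, 0.2653]
tool_rot: [0.983, -0.186, -0.0, 0.0]
ft_force: [0.7, -0.1, -0.2]
grip_width: 0.0855
clock: 5.05
eef_pos: [0.4947, -0.2301, 0.1895]
tool_rot: [0.977, -0.215, -0.002, -0.0]
ft_force: [0.3, 0.2, 0.4]
grip_width: 0.0856
[ 0.49564882 -0.22949567  0.1905239 ]
[164. 138.] 2913 [ 0.4291 -0.1275  0.105 ] [ 0.4282 -0.1277  0.1049] [0.0395 0.0392 0.0056]
[325. 228.] 317 [ 0.4986 -0.2263  0.1041] [ 0.4968 -0.2295  0.1043] [0.0391 0.0397 0.0045]
[238. 338.] 256 [ 0.402  -0.2769  0.1039] [ 0.3956 -0.2829  0.1041] [0.0348 0.0385 0.0041]
[357. 348.] 263 [ 0.4809 -0.3224  0.1039] [ 0.4784 -0.3303  0.104 ] [0.0399 0.0362 0.004 ]
N 8 row [0.0025, -0.0006, 0.7476, -0.0, 0.0001, -0.0] end [ 0.496  -0.2295  0.041 ] zmin 0.041 mid [ 0.496 -0.229  0.097]
```

View pics/w3.png

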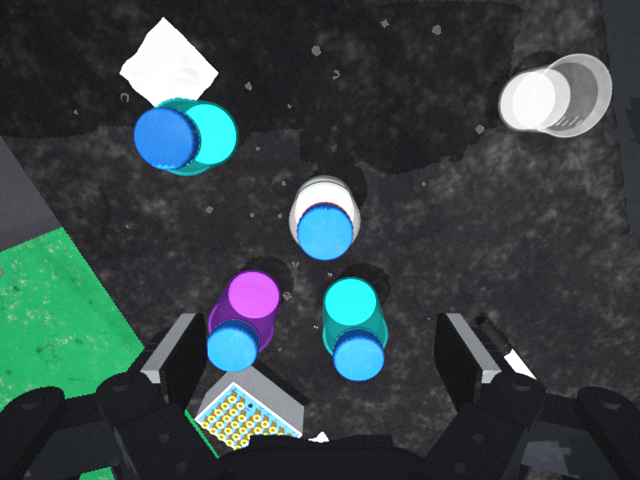

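The wrist picture shows the clear bottle's cap at (325,230), centred between the fingers. Measured centre is (0.4965,-0.2295). I descend and grip.

```bash
python3 -m inch '[[0,0,0.85,0,0,0,-1],[0,0,0.85,0,0,0,-1],[0,0,0.85,0,0,0,-1],[0,0,0.85,0,0,0,-1],[0,0,0.85,0,0,0,-1],[0,0,0.85,0,0,0,-1],[0,0,0.8,0,0,0,-1],[0,0,0.08,0,0,0,-1]]'
python3 - <<'E'
from mv import *
p,R,o=pose();print(p,o['ft_force'].round(2))
E
python3 -m inch '[[0,0,0,0,0,0,1],[0,0,0,0,0,0,1],[0,0,0,0,0,0,1],[0,0,0,0,0,0,1],[0,0,0,0,0,0,1],[0,0,0,0,0,0,1],[0,0,0,0,0,0,1],[0,0,0,0,0,0,1]]'
```

```text
clock: 5.9
eef_pos: [0.4953, -0.2276, 0.0399]
tool_rot: [0.977, -0.213, -0.002, -0.001]
ft_force: [0.7, -0.0, -0.4]
grip_width: 0.0855
[ 0.49528686 -0.2275597   0.03994828] [ 0.67 -0.   -0.43]
clock: 6.7
eef_pos: [0.4981, -0.2295, 0.0441]
tool_rot: [0.977, -0.214, 0.002, 0.0]
ft_force: [-0.4, -0.2, 4.9]
grip_width: 0.0402
```

```bash
python3 - <<'E'
from mv import *
p,R,o=pose();print(p,o['grip_width'],o['ft_force'])
cap('wrist','w4');cap('side','s4')
q=load('s4');a=cv2.resize(q['im'][230:410,250:430],None,fx=3,fy=3,interpolation=2);cv2.imwrite('pics/s4c.png',a)
print(bot.get_obs()['grip_width'])
E
```

```text
[ 0.49808969 -0.22949748  0.04410187] 0.04016108800714734 [-0.43178696 -0.21939556  4.89114028]
0.04022580616201447
```

View pics/w4.png

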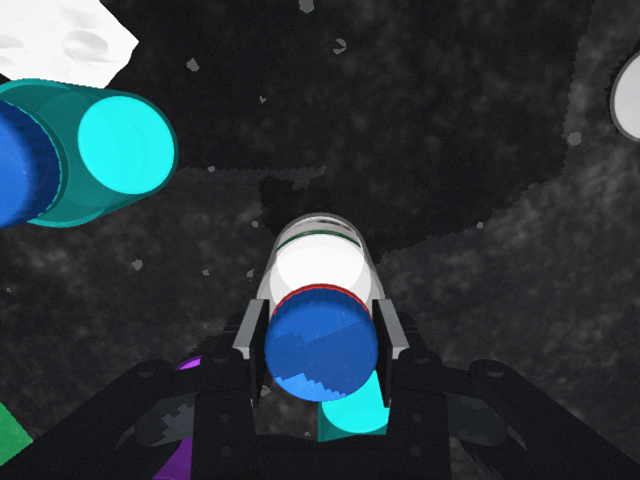

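View pics/s4c.png

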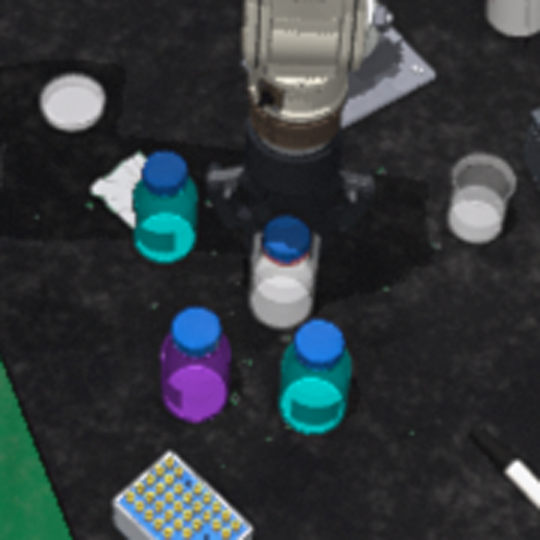

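```bash
python3 - <<'E'
from mv import *
q=load('w4');W=pts(q);p,R,o=pose()
for u,v in [(244,340),(257,310),(396,350),(385,310),(320,345),(320,390),(320,260),(320,215),(250,395),(230,440),(140,380)]:
    print((u,v),W[v,u].round(4),R.inv().apply(W[v,u]-p).round(4))
q=load('s4');W=pts(q)
for x,y in [(257,240),(318,240),(258,260),(314,265),(286,225),(225,180),(355,190)]:
    u,v=250+x//3,230+y//3;print('side',(x,y),W[v,u].round(4))
E
python3 - <<'E'
import sys;sys.path.insert(0,'.')
from mv import *
q=load('w4');cv2.imwrite('pics/w4c.png',cv2.resize(q['im'][200:440,190:450],None,fx=3,fy=2.5*1.2-0.6,interpolation=2))
E
```

```text
(244, 340) [ 0.4801 -0.2088  0.1143] [-0.0247 -0.0113 -0.0703]
(257, 310) [ 0.4809 -0.2093  0.0938] [-0.0239 -0.0112 -0.0498]
(396, 350) [ 0.5217 -0.23    0.1171] [ 0.022  -0.0095 -0.0729]
(385, 310) [ 0.5228 -0.2278  0.0953] [ 0.0219 -0.0119 -0.0511]
(320, 345) [ 0.4983 -0.2256  0.105 ] [-0.0012 -0.0037 -0.0608]
(320, 390) [ 0.4906 -0.2422  0.1046] [-0.0012  0.0146 -0.0605]
(320, 260) [ 0.5068 -0.2074  0.0756] [-0.0012 -0.0237 -0.0314]
(320, 215) [ 0.5083 -0.2043  0.0123] [-0.0014 -0.0272  0.0318]
(250, 395) [ 0.4758 -0.2234  0.1209] [-0.0225  0.0037 -0.0769]
(230, 440) [ 0.4882 -0.2059  0.1605] [-0.0184 -0.0173 -0.1165]
(140, 380) [ 0.4591 -0.1987  0.1345] [-0.048  -0.0117 -0.0905]
side (257, 240) [ 0.4678 -0.2331  0.1144]
side (318, 240) [ 0.5178 -0.2494  0.1086]
side (258, 260) [ 0.4752 -0.2263  0.0747]
side (314, 265) [ 0.5142 -0.2498  0.076 ]
side (286, 225) [ 0.5012 -0.2209  0.1016]
side (225, 180) [ 0.4487 -0.2114  0.1795]
side (355, 190) [ 0.544  -0.2526  0.1701]
```

View pics/w4c.png

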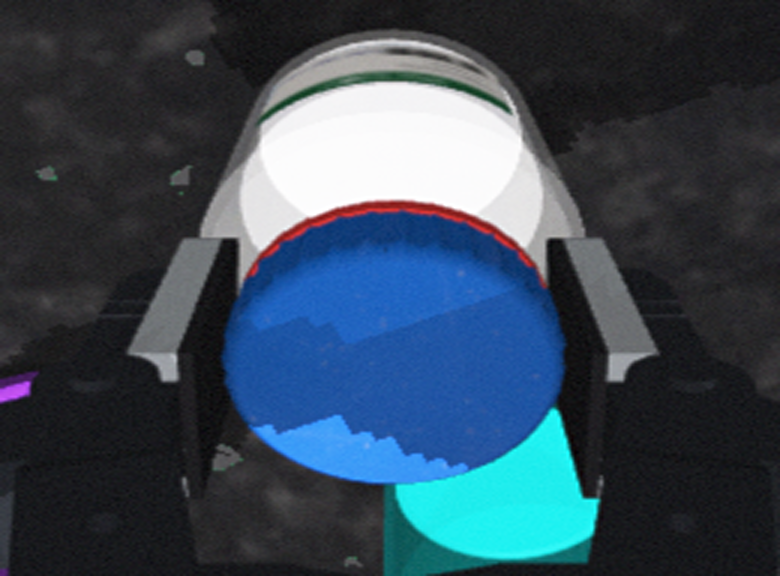

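```bash
python3 - <<'E'
from mv import *
print(bot.pinch_z,[a for a in dir(bot) if a[0]!='_'])
p,R,o=pose();c=bot.get_calibration('wrist');print((-np.array(c['R']).T@c['t']).round(4),R.inv().apply(-np.array(c['R']).T@c['t']-p).round(4))
for n in ['w2','w3','w4']:
    q=load(n)
    Rc=q['R'];cam=-Rc.T@q['t'];
    # tool frame from cam
    M=np.array([[1,0,0],[0,.955,.298],[0,-.298,.955]]);f,cx,cy=q['k'];d=q['d']
    for u,v in ([(198,318),(190,325),(205,320),(205,350),(445,318),(150,370),(170,370)] if n!='w4' else [(262,303),(250,303),(235,350),(265,370),(255,400)]):
        P=np.array([(u-cx)/f*d[v,u],(v-cy)/f*d[v,u],d[v,u]]);print(n,(u,v),d[v,u].round(3),(M@P+[-.0008,-.0752,-.1773]).round(4))
E
```

```text
0.0187 ['Unreachable', 'camera', 'get_calibration', 'get_obs', 'job_done', 'pinch_z']
[ 0.5283 -0.1599  0.2214] [-0.0009 -0.0759 -0.1773]
w2 (198, 318) 0.137 [-0.0436 -0.0095 -0.0541]
w2 (190, 325) 0.132 [-0.0447 -0.0097 -0.0595]
w2 (205, 320) 0.585 [-0.1731  0.2081  0.3476]
w2 (205, 350) 0.145 [-0.0435  0.0057 -0.0504]
w2 (445, 318) 0.135 [ 0.0422 -0.0104 -0.0559]
w2 (150, 370) 0.107 [-0.0474 -0.0103 -0.0853]
w2 (170, 370) 0.111 [-0.0436 -0.0077 -0.0816]
w3 (198, 318) 0.136 [-0.0434 -0.0099 -0.0548]
w3 (190, 325) 0.131 [-0.0443 -0.0103 -0.0605]
w3 (205, 320) 0.409 [-0.1212  0.1227  0.1894]
w3 (205, 350) 0.145 [-0.0435  0.0055 -0.0506]
w3 (445, 318) 0.134 [ 0.0419 -0.0108 -0.0566]
w3 (150, 370) 0.108 [-0.0478 -0.0097 -0.0845]
w3 (170, 370) 0.111 [-0.0432 -0.0082 -0.0823]
w4 (262, 303) 0.147 [-0.0226 -0.0103 -0.044 ]
w4 (250, 303) 0.147 [-0.0272 -0.0101 -0.0436]
w4 (235, 350) 0.115 [-0.0259 -0.0111 -0.0768]
w4 (265, 370) 0.142 [-0.0209  0.0111 -0.0549]
w4 (255, 400) 0.122 [-0.0212  0.0077 -0.0752]
```

```bash
python3 - <<'E'
from mv import *
M=np.array([[1,0,0],[0,.955,.298],[0,-.298,.955]])
for n in ['w3','w4']:
    q=load(n);f,cx,cy=q['k'];d=q['d'];v,u=np.mgrid[0:480,0:640]
    P=np.stack([(u-cx)/f*d,(v-cy)/f*d,d],-1)@M.T+[-.0008,-.0755,-.1773]
    for v0,u0 in [(440,320),(450,320),(460,320),(475,320),(450,260),(475,240),(440,400),(470,200)]: print(n,(u0,v0),P[v0,u0].round(4))
    fm=(d>0)&(d<.17)&(abs(P[...,0])<.06)&(v>290)
    for s in (-1,1):
        k=fm&(P[...,0]*s>.018)&(P[...,2]<-.03)&(P[...,2]>-.1)&(abs(P[...,1])<.013)
        print(n,s,k.sum(),'tip z max',np.percentile(P[k][:,2],[90,97,99,99.8]).round(4),'inner x',np.percentile(abs(P[k][:,0]),[1,5]).round(4))
E
```

```text
w3 (320, 440) [-0.0012  0.2767  0.188 ]
w3 (320, 450) [-0.0009 -0.0108 -0.1129]
w3 (320, 460) [-0.0009 -0.011  -0.1156]
w3 (320, 475) [-0.0009 -0.0104 -0.1184]
w3 (260, 450) [-0.0133 -0.0105 -0.1126]
w3 (240, 475) [-0.0164 -0.01   -0.1181]
w3 (400, 440) [0.0917 0.278  0.1894]
w3 (200, 470) [-0.022  -0.0169 -0.1233]
w3 -1 7001 tip z max [-0.0579 -0.0524 -0.0498 -0.0484] inner x [0.0405 0.0431]
w3 1 7177 tip z max [-0.0582 -0.0523 -0.0498 -0.0484] inner x [0.039  0.0416]
w4 (320, 440) [-0.001   0.0926 -0.0029]
w4 (320, 450) [-0.0009 -0.0111 -0.1132]
w4 (320, 460) [-0.0009 -0.0106 -0.1151]
w4 (320, 475) [-0.0009 -0.0101 -0.1182]
w4 (260, 450) [-0.0134 -0.0102 -0.1122]
w4 (240, 475) [-0.0146 -0.0175 -0.1249]
w4 (400, 440) [ 0.0143 -0.0177 -0.1174]
w4 (200, 470) [-0.0219 -0.0172 -0.1236]
w4 -1 12088 tip z max [-0.0576 -0.0446 -0.038  -0.032 ] inner x [0.0187 0.0208]
w4 1 11849 tip z max [-0.0593 -0.0462 -0.0391 -0.0326] inner x [0.0188 0.0194]
```

The wrist depth shows the pads closed on the 40 mm cap. The real fingertips are about 40 mm short of the reported TCP, and the palm is at tool z = -0.112 where the text implies -0.073. I'll correct for this offset: open, go 44 mm lower (reported z≈0), and grip the body.

```bash
python3 -m inch '[[0,0,0,0,0,0,-1],[0,0,0,0,0,0,-1],[0,0,0,0,0,0,-1],[0,0,0,0,0,0,-1],[0,0,0,0,0,0,-1],[0,0,0,0,0,0,-1],[0,0,0,0,0,0,-1],[0,0,0,0,0,0,-1]]'
python3 - <<'E'
from mv import *
p,R,o=pose();print(p,o['ft_force'].round(2))
cap('wrist','w5')
q=load('w5');W=pts(q);hsv=cv2.cvtColor(q['im'],cv2.COLOR_BGR2HSV)
m=((hsv[...,0]>100)&(hsv[...,0]<118)&(hsv[...,1]>150)&(abs(W[...,2]-.106)<.004)).astype(np.uint8)
k,l,st,ce=cv2.connectedComponentsWithStats(m)
for i in range(1,k):
    if st[i,4]>300:
        P=W[l==i];c=((P.min(0)+P.max(0))/2);print(ce[i].round(),st[i,4],c.round(4),np.ptp(P,0).round(4),R.inv().apply(c-p).round(4))
plan(np.array([.497,-.2295,.0]),tool(np.radians(-24.8)),5)
E
```

```text
clock: 7.6
eef_pos: [0.4966, -0.2289, 0.042]
tool_rot: [0.977, -0.214, -0.0, -0.0]
ft_force: [0.3, -0.5, -0.0]
grip_width: 0.0855
[ 0.49657216 -0.22892966  0.04198077] [ 0.27 -0.54 -0.03]
[ 15. 174.] 3229 [ 0.4367 -0.1333  0.1046] [0.024  0.0286 0.0052] [-0.0944 -0.0619 -0.0626]
[325. 354.] 9154 [ 0.4969 -0.2291  0.1048] [0.0392 0.0397 0.0056] [ 0.0004  0.     -0.0629]
N 5 row [0.005, 0.0025, 0.336, 0.0, 0.0, 0.0001] end [ 0.497  -0.2295  0.    ] zmin 0.0 mid [ 0.497 -0.229  0.017]
```

View pics/w5.png

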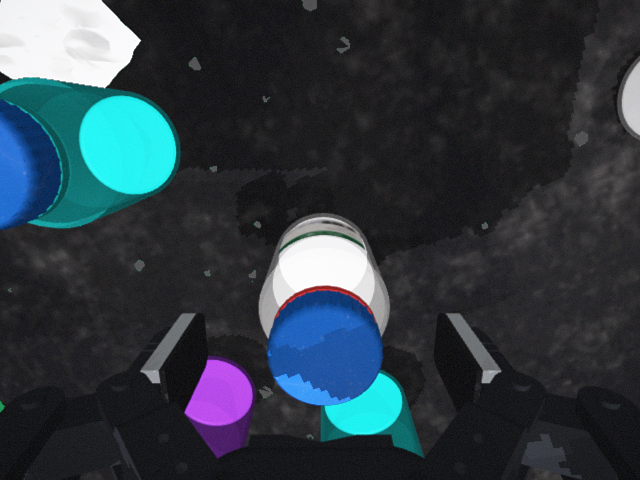

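The bottle still stands centred between the open fingers, cap at (325,350). I descend, watching the force.

```bash
python3 -m inch '[[0,0,0.3,0,0,0,-1],[0,0,0.3,0,0,0,-1],[0,0,0.3,0,0,0,-1],[0,0,0.3,0,0,0,-1],[0,0,0.2,0,0,0,-1],[0,0,0.16,0,0,0,-1],[0,0,0.08,0,0,0,-1],[0,0,0,0,0,0,-1]]'
python3 - <<'E'
from mv import *
p,R,o=pose();print(p,o['ft_force'].round(2))
cap('wrist','w6')
E
```

```text
clock: 8.45
eef_pos: [0.4965, -0.2289, 0.0008]
tool_rot: [0.977, -0.214, -0.0, -0.0]
ft_force: [0.4, 0.3, -0.4]
grip_width: 0.0855
[ 0.49648867 -0.22888999  0.00076262] [ 0.36  0.32 -0.36]
```

View pics/w6.png

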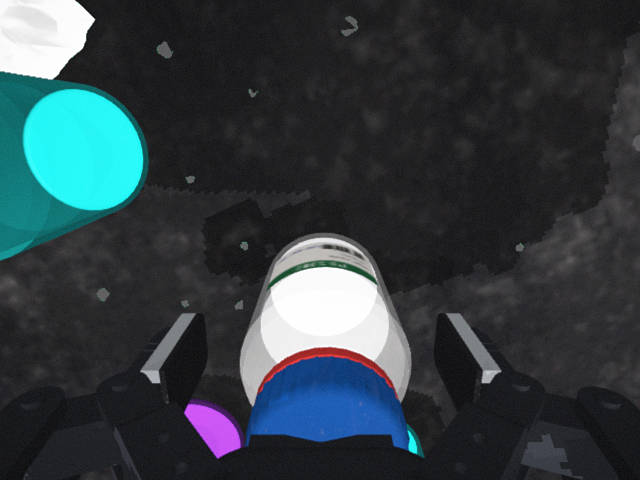

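The open pads are level with the bottle's body, and there is no contact force. I close.

```bash
python3 -m inch '[[0,0,0,0,0,0,1],[0,0,0,0,0,0,1],[0,0,0,0,0,0,1],[0,0,0,0,0,0,1],[0,0,0,0,0,0,1],[0,0,0,0,0,0,1],[0,0,0,0,0,0,1],[0,0,0,0,0,0,1]]'
python3 - <<'E'
from mv import *
p,R,o=pose();print(p,o['ft_force'].round(2),o['grip_width'])
cap('wrist','w7')
E
```

```text
clock: 9.3
eef_pos: [0.4974, -0.2293, 0.0018]
tool_rot: [0.977, -0.214, 0.001, 0.0]
ft_force: [0.8, 1.4, 6.5]
grip_width: 0.0537
[ 0.49741983 -0.22928187  0.00179377] [0.83 1.45 6.52] 0.053726477390667673
```

View pics/w7.png

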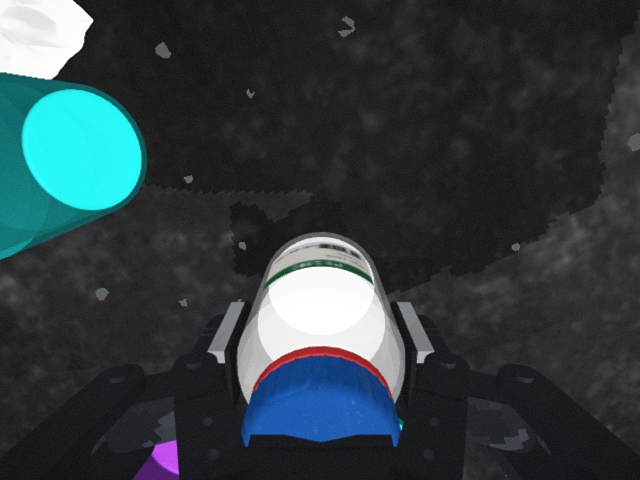

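```bash
python3 - <<'E'
from mv import *
M=np.array([[1,0,0],[0,.955,.298],[0,-.298,.955]])
for n in ['w4','w7']:
    q=load(n);f,cx,cy=q['k'];d=q['d'];v,u=np.mgrid[0:480,0:640]
    P=np.stack([(u-cx)/f*d,(v-cy)/f*d,d],-1)@M.T+[-.0008,-.0755,-.1773]
    for y in range(296,420,8):
        print(n,y,[ (x,P[y,x].round(4).tolist()) for x in ((226,236,241) if n=='w7' else (246,258,266))])
q=load('w7');cv2.imwrite('pics/w7c.png',cv2.resize(q['im'][220:450,190:450],None,fx=3,fy=2.5,interpolation=2))
E
```

```text
w4 296 [(246, [-0.0468, 0.0277, 0.0446]), (258, [-0.0272, -0.0049, -0.0256]), (266, [-0.0227, -0.0084, -0.0331])]
w4 304 [(246, [-0.047, 0.0329, 0.044]), (258, [-0.024, -0.0108, -0.0451]), (266, [-0.0209, -0.011, -0.0455])]
w4 312 [(246, [-0.0273, -0.0107, -0.0513]), (258, [-0.0232, -0.0102, -0.0503]), (266, [-0.0208, -0.0087, -0.0475])]
w4 320 [(246, [-0.0262, -0.0107, -0.0572]), (258, [-0.0221, -0.0108, -0.0574]), (266, [-0.0209, -0.0055, -0.0476])]
w4 328 [(246, [-0.0252, -0.0108, -0.0628]), (258, [-0.0213, -0.0105, -0.0623]), (266, [-0.021, -0.0023, -0.0479])]
w4 336 [(246, [-0.0246, -0.01, -0.0665]), (258, [-0.0208, -0.0099, -0.0664]), (266, [-0.0196, -0.0046, -0.0574])]
w4 344 [(246, [-0.0236, -0.0104, -0.0719]), (258, [-0.0208, -0.0072, -0.0668]), (266, [-0.0194, -0.0027, -0.0594])]
w4 352 [(246, [-0.0234, -0.0086, -0.0735]), (258, [-0.021, -0.0043, -0.0668]), (266, [-0.0196, 0.0005, -0.0594])]
w4 360 [(246, [-0.0232, -0.007, -0.0752]), (258, [-0.0209, -0.0021, -0.0679]), (266, [-0.0197, 0.0036, -0.0594])]
w4 368 [(246, [-0.0225, -0.0068, -0.079]), (258, [-0.0209, 0.0004, -0.0
[... 1822 characters left out ...]
257, -0.0016, -0.0716])]
w7 376 [(226, [-0.0292, -0.0022, -0.0764]), (236, [-0.0278, 0.0025, -0.07]), (241, [-0.0256, 0.0004, -0.0728])]
w7 384 [(226, [-0.0297, 0.0013, -0.0756]), (236, [-0.028, 0.0054, -0.0701]), (241, [-0.0258, 0.0035, -0.0726])]
w7 392 [(226, [-0.0222, -0.0169, -0.1025]), (236, [-0.0277, 0.0068, -0.0722]), (241, [-0.0442, 0.0657, 0.0029])]
w7 400 [(226, [-0.0216, -0.0168, -0.105]), (236, [-0.0278, 0.0096, -0.0725]), (241, [-0.0008, -0.0755, -0.1773])]
w7 408 [(226, [-0.0211, -0.0168, -0.1075]), (236, [-0.0475, 0.0759, 0.0025]), (241, [-0.0446, 0.0755, 0.0021])]
w7 416 [(226, [-0.0206, -0.0165, -0.1096]), (236, [-0.0185, -0.0165, -0.1096]), (241, [-0.045, 0.0811, 0.0024])]
```

View pics/w7c.png

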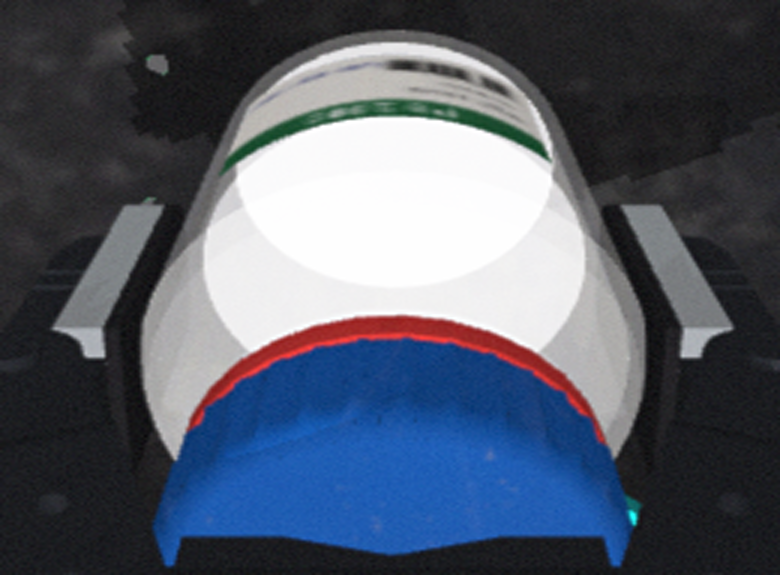

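The pads sit at ±28 mm, i.e. on the 56 mm body, spanning about 45–75 mm up. I lift.

```bash
python3 -m inch '[[0,0,-0.3,0,0,0,1],[0,0,-0.8,0,0,0,1],[0,0,-1,0,0,0,1],[0,0,-1,0,0,0,1],[0,0,-1,0,0,0,1],[0,0,-1,0,0,0,1],[0,0,-1,0,0,0,1],[0,0,-0.7,0,0,0,1]]'
python3 - <<'E'
from mv import *
y=np.radians(10.8);a=np.array([-.5*np.cos(y),-.5*np.sin(y),np.cos(np.pi/6)]);m=np.array([.635,-.0145,.1028])
p,R,o=pose();print(p,o['ft_force'].round(2),o['grip_width'],o['joint_pos'].round(3))
plan(m+.08*a,tool(0,np.pi/6,y+np.pi),16)
plan(m+.08*a,tool(np.radians(-10),np.pi/6,y+np.pi),16)
E
```

```text
clock: 10.15
eef_pos: [0.496, -0.2288, 0.1721]
tool_rot: [0.977, -0.214, -0.0, -0.0]
ft_force: [1.2, 0.8, -2.8]
grip_width: 0.054
[ 0.49598313 -0.22876954  0.17207218] [ 1.17  0.84 -2.81] 0.053988382710248674 [-0.432  0.344  0.084  1.312 -0.     1.57 ]
N 16 row [0.1122, -0.5639, 0.0674, 0.0043, 0.0096, -0.0078] end [ 0.5957 -0.022   0.1721] zmin 0.166 mid [ 0.562 -0.117  0.166]
N 16 row [0.0599, -0.5685, 0.0755, 0.0052, 0.0091, -0.004] end [ 0.5957 -0.022   0.1721] zmin 0.164 mid [ 0.557 -0.115  0.165]
```

```bash
python3 -m inch '[[0.112,-0.564,0.067,0.0043,0.0096,-0.0078,1],[0.112,-0.564,0.067,0.0043,0.0096,-0.0078,1],[0.112,-0.564,0.067,0.0043,0.0096,-0.0078,1],[0.112,-0.564,0.067,0.0043,0.0096,-0.0078,1],[0.112,-0.564,0.067,0.0043,0.0096,-0.0078,1],[0.112,-0.564,0.067,0.0043,0.0096,-0.0078,1],[0.112,-0.564,0.067,0.0043,0.0096,-0.0078,1],[0.112,-0.564,0.067,0.0043,0.0096,-0.0078,1]]'
python3 -m inch '[[0.112,-0.564,0.067,0.0043,0.0096,-0.0078,1],[0.112,-0.564,0.067,0.0043,0.0096,-0.0078,1],[0.112,-0.564,0.067,0.0043,0.0096,-0.0078,1],[0.112,-0.564,0.067,0.0043,0.0096,-0.0078,1],[0.112,-0.564,0.067,0.0043,0.0096,-0.0078,1],[0.112,-0.564,0.067,0.0043,0.0096,-0.0078,1],[0.112,-0.564,0.067,0.0043,0.0096,-0.0078,1],[0.112,-0.564,0.067,0.0043,0.0096,-0.0078,1]]'
cat > st.py <<'E'
from mv import *
y=np.radians(10.8);a=np.array([-.5*np.cos(y),-.5*np.sin(y),np.cos(np.pi/6)]);m=np.array([.635,-.0145,.1028])
def state():
    p,R,o=pose();Z=R.as_matrix()[:,2]
    cy=np.cross(a,[0,0,1]);cy/=np.linalg.norm(cy);cx=np.cross(cy,a)
    d=p-(m-.034*a)
    print('above floor %.4f lat up/down %.4f side %.4f'%(d@a,d@cx,d@cy),'ang %.3f'%np.arccos(-Z@a),'Fax %.2f Flat %.2f %.2f'%(o['ft_force']@a,o['ft_force']@cx,o['ft_force']@cy),'j6 %.3f'%o['joint_pos'][5],'t %.2f w %.4f'%(o['clock'],o['grip_width']))
    return p,R,o
E
python3 - <<'E'
from st import *
p,R,o=state();print(p,o['joint_pos'].round(3))
plan(m+.03*a,tool(0,np.pi/6,y+np.pi),8)
cap('wrist','w8');cap('side','s8');cap('scene','c8')
q=load('s8');b=q['im'][120:340,250:480];r=load('c8');c=r['im'][170:390,240:470]
cv2.imwrite('pics/s8c.png',cv2.resize(np.hstack([b,c]),(800,382),interpolation=2))
E
```

```text
clock: 10.95
eef_pos: [0.5552, -0.1296, 0.1633]
tool_rot: [0.985, -0.115, 0.127, -0.027]
ft_force: [0.5, -0.2, -1.9]
grip_width: 0.0544
clock: 11.75
eef_pos: [0.5945, -0.0215, 0.1696]
tool_rot: [0.966, -0.014, 0.253, -0.053]
ft_force: [-0.1, 0.3, -2.9]
grip_width: 0.0543
above floor 0.1124 lat up/down -0.0022 side 0.0007 ang 0.003 Fax -2.47 Flat -1.45 0.30 j6 1.515 t 11.75 w 0.0543
[ 0.59446122 -0.02154594  0.16959547] [-0.125  0.073 -0.427  0.571  0.156  1.515]
N 8 row [0.0119, 0.0011, 0.2421, -0.0001, 0.0001, -0.0001] end [ 0.6203 -0.0173  0.1288] zmin 0.129 mid [ 0.611 -0.019  0.144]
```

View pics/w8.png

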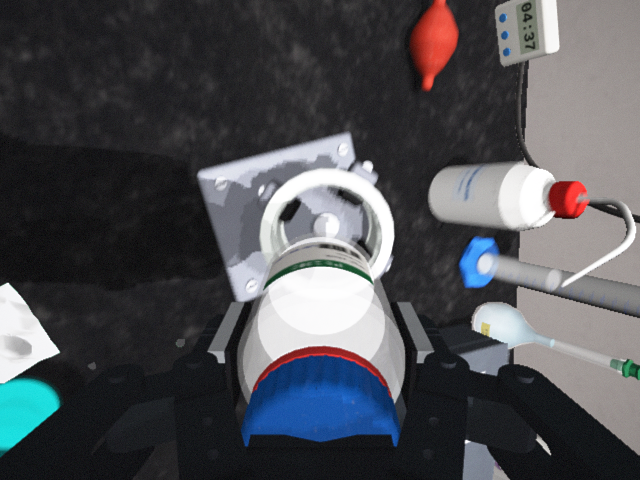

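View pics/s8c.png

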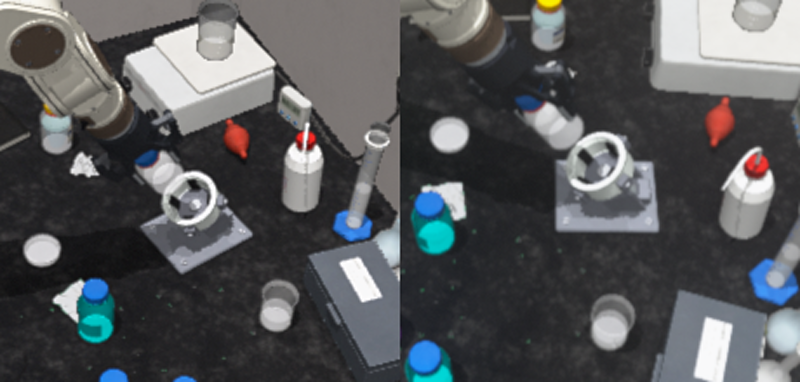

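The wrist picture shows the bottle in line above the mouth, rim centre about (327,230) and foot top edge about (322,240). I'll check the rim fit and the predicted foot overlay.

```bash
python3 - <<'E'
from st import *
from rim import fit
q=load('w8');p,R,o=pose()
ce,nn,e,k,r,co=fit(q,(.637,-.0145),y);print(ce.round(4),nn.round(3),k,r.round(4))
im=q['im'].copy();t=np.linspace(0,2*np.pi,60)[:,None];u=np.cross([0,1,0],a);u/=np.linalg.norm(u);v=np.cross(a,u)
for c,rr,col in [(m,.046,(0,0,255)),(m,.035,(0,255,0)),(m-.029*a,.01,(255,0,0))]:
    cv2.polylines(im,[proj(q,c+rr*(np.cos(t)*u+np.sin(t)*v)).astype(np.int32)],True,col,1)
for z,rr,col in [(.0018,.0255,(0,255,255)),(-.0022,.028,(255,0,255)),(-.066,.028,(255,255,0))]:
    c=R.apply([0,0,z])+p;X=R.as_matrix()
    cv2.polylines(im,[proj(q,c+rr*(np.cos(t)*X[:,0]+np.sin(t)*X[:,1])).astype(np.int32)],True,col,1)
cv2.imwrite('pics/w8a.png',cv2.resize(im[150:450,180:470],None,fx=2,fy=2,interpolation=2))
E
```

```text
[ 0.6353 -0.0154  0.103 ] [-0.491 -0.094  0.866] 2853 [0.0374 0.0384 0.0422 0.0457 0.0463]
```

View pics/w8a.png

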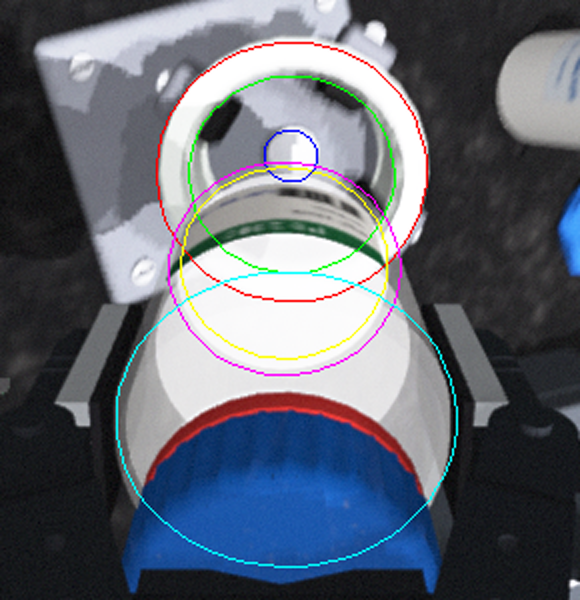

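```bash
sed -i 's/m=np.array(\[.635,-.0145,.1028\])/m=np.array([.635,-.0148,.1029])/' st.py; python3 - <<'E'
from st import *
state();plan(m+.0*a,tool(0,np.pi/6,y+np.pi),7)
E
```

```text
above floor 0.1125 lat up/down -0.0025 side 0.0008 ang 0.003 Fax -2.22 Flat -1.25 -0.20 j6 1.515 t 11.90 w 0.0542
N 7 row [0.0156, 0.0017, 0.4484, -0.0001, 0.0001, -0.0001] end [ 0.635  -0.0148  0.1029] zmin 0.103 mid [ 0.617 -0.018  0.131]
```

```bash
python3 -m inch '[[0.015,0.002,0.45,0,0,0,1],[0.015,0.002,0.45,0,0,0,1],[0.015,0.002,0.45,0,0,0,1],[0.015,0.002,0.45,0,0,0,1],[0.015,0.002,0.45,0,0,0,1],[0.015,0.002,0.45,0,0,0,1],[0.015,0.002,0.44,0,0,0,1],[0,0,0,0,0,0,1]]'
python3 - <<'E'
from st import *
p,R,o=state();cap('wrist','w9')
E
```

```text
clock: 12.7
eef_pos: [0.6368, -0.0149, 0.1026]
tool_rot: [0.966, -0.014, 0.253, -0.053]
ft_force: [-0.0, 0.4, -3.3]
grip_width: 0.0546
above floor 0.0328 lat up/down 0.0013 side -0.0005 ang 0.002 Fax -2.87 Flat -1.62 0.36 j6 1.538 t 12.70 w 0.0546
```

View pics/w9.png

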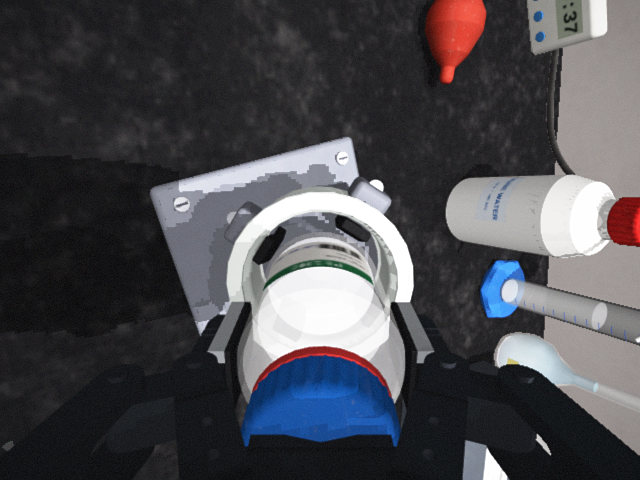

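```bash
python3 - <<'E'
from st import *
from rim import fit
q=load('w9');p,R,o=pose()
ce,nn,e,k,r,co=fit(q,(.637,-.0145),y);print(ce.round(4),k,r.round(4))
im=cv2.resize(q['im'][160:450,180:470],None,fx=2.7,fy=2,interpolation=2)*1
im=cv2.resize(q['im'],None,fx=3,fy=3,interpolation=2);t=np.linspace(0,2*np.pi,90)[:,None];u=np.cross([0,1,0],a);u/=np.linalg.norm(u);v=np.cross(a,u)
def dr(c,rr,X,Y,col): cv2.polylines(im,[(proj(q,c+rr*(np.cos(t)*X+np.sin(t)*Y))*3).astype(np.int32)],True,col,1)
dr(m,.046,u,v,(0,0,255));dr(m,.035,u,v,(0,255,0))
X=R.as_matrix()
for z,rr,col in [(.0018,.0255,(0,255,255)),(-.0022,.028,(255,0,255)),(-.088,.02,(255,0,255))]: dr(R.apply([0,0,z])+p,rr,X[:,0],X[:,1],col)
cv2.imwrite('pics/w9a.png',im[540:1140,660:1280])
E
```

```text
[ 0.6347 -0.0159  0.1026] 5058 [0.0379 0.0387 0.0426 0.0462 0.0467]
```

View pics/w9a.png

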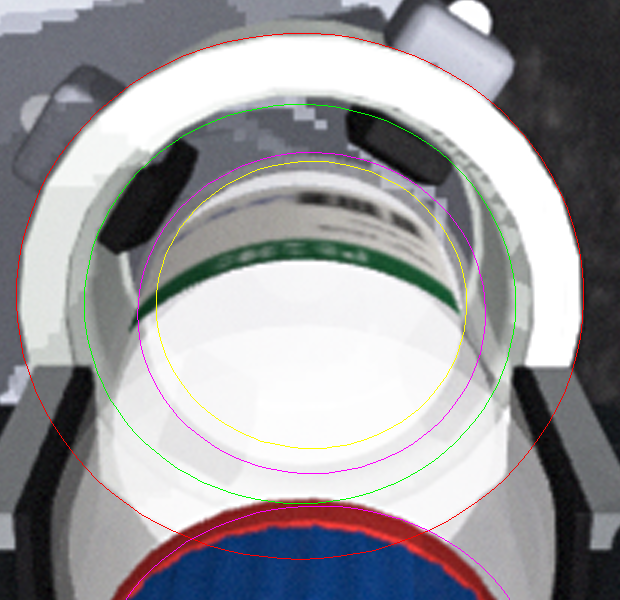

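Rim and foot line up within about 1.5 mm. I start the twisting descent.

```bash
python3 -m inch '[[0,0,0.06,0,0,0.02,1],[0,0,0.06,0,0,0.04,1],[0,0,0.06,0,0,0.045,1],[0,0,0.05,0,0,0.045,1],[0,0,0.02,0,0,0.045,1],[0,0,0.016,0,0,0.045,1],[0,0,0.016,0,0,0.045,1],[0,0,0.016,0,0,0.045,1]]'
python3 -c "
from st import *
state()"
```

```text
clock: 13.55
eef_pos: [0.6412, -0.0143, 0.0992]
tool_rot: [0.83, -0.493, 0.194, -0.173]
ft_force: [-1.1, 1.1, -3.5]
grip_width: 0.0541
above floor 0.0277 lat up/down 0.0035 side -0.0007 ang 0.003 Fax -2.61 Flat -2.52 1.34 j6 2.582 t 13.55 w 0.0541
```

```bash
cat >> st.py <<'E'
def nxt(zt,turn,N=8,lx=0,ls=0):
    p,R,o=state()
    cy=np.cross(a,[0,0,1]);cy/=np.linalg.norm(cy);cx=np.cross(cy,a)
    # align z exactly with -a, then turn
    Z=R.as_matrix()[:,2];c=np.cross(Z,-a);R1=Ro.from_rotvec(c)*R*Ro.from_rotvec([0,0,turn])
    tgt=m-.034*a+zt*a+lx*cx+ls*cy
    plan(tgt,R1,N)
    print('  untwisted lateral in tool now:',R.inv().apply(tgt-p).round(5))
E
python3 -c "
from st import *
nxt(.0225,-1.05)"
```

```text
above floor 0.0277 lat up/down 0.0035 side -0.0007 ang 0.003 Fax -2.61 Flat -2.52 1.34 j6 2.582 t 13.55 w 0.0541
N 8 row [-0.0151, 0.0106, 0.0261, -0.0001, -0.0001, -0.0418] end [ 0.6406 -0.0137  0.0929] zmin 0.093 mid [ 0.641 -0.013  0.095]
  untwisted lateral in tool now: [-0.00169  0.00311  0.00521]
```

```bash
python3 -m inch '[[-0.015,0.01,0.022,0,0,-0.042,1],[-0.015,0.01,0.02,0,0,-0.042,1],[-0.015,0.01,0.018,0,0,-0.042,1],[-0.015,0.01,0.018,0,0,-0.042,1],[-0.015,0.01,0.018,0,0,-0.042,1],[-0.015,0.01,0.016,0,0,-0.042,1],[-0.015,0.01,0.016,0,0,-0.042,1],[-0.015,0.01,0.016,0,0,-0.042,1]]'
python3 -c "
from st import *
nxt(.0225,1.05)"
```

```text
clock: 14.35
eef_pos: [0.64, -0.0139, 0.0944]
tool_rot: [0.966, -0.003, 0.255, -0.05]
ft_force: [0.1, 1.6, -1.9]
grip_width: 0.0545
above floor 0.0241 lat up/down 0.0002 side -0.0000 ang 0.003 Fax -1.83 Flat -0.60 1.51 j6 1.516 t 14.35 w 0.0545
N 8 row [-0.0008, 0.0005, 0.0081, -0.0001, -0.0001, 0.0418] end [ 0.6406 -0.0137  0.0929] zmin 0.093 mid [ 0.64  -0.014  0.093]
  untwisted lateral in tool now: [-1.80e-04  1.00e-05  1.62e-03]
```

```bash
python3 -m inch '[[0,0,0.016,0,0,0.045,1],[0,0,0.016,0,0,0.045,1],[0,0,0.016,0,0,0.045,1],[0,0,0.016,0,0,0.045,1],[0,0,0.016,0,0,0.045,1],[0,0,0.016,0,0,0.045,1],[0,0,0.016,0,0,0.045,1],[0,0,0.016,0,0,0.045,1]]'
python3 -c "
from st import *
nxt(.018,-1.13)"
```

```text
clock: 15.15
eef_pos: [0.6427, -0.0136, 0.0929]
tool_rot: [0.811, -0.524, 0.189, -0.181]
ft_force: [-0.8, 0.2, 0.6]
grip_width: 0.0543
above floor 0.0214 lat up/down 0.0017 side -0.0003 ang 0.006 Fax 0.90 Flat -0.41 0.33 j6 2.659 t 15.15 w 0.0543
N 8 row [-0.0071, 0.0059, 0.0171, -0.0002, -0.0001, -0.045] end [ 0.6429 -0.0133  0.089 ] zmin 0.089 mid [ 0.643 -0.013  0.09 ]
  untwisted lateral in tool now: [-0.00066  0.00164  0.00341]
```

```bash
python3 -m inch '[[-0.007,0.006,0.016,0,0,-0.045,1],[-0.007,0.006,0.016,0,0,-0.045,1],[-0.007,0.006,0.016,0,0,-0.045,1],[-0.007,0.006,0.016,0,0,-0.045,1],[-0.007,0.006,0.016,0,0,-0.045,1],[-0.007,0.006,0.016,0,0,-0.045,1],[-0.007,0.006,0.016,0,0,-0.045,1],[-0.007,0.006,0.016,0,0,-0.045,1]]'
python3 -c "
from st import *
nxt(.015,1.13)"
```

```text
clock: 15.95
eef_pos: [0.6431, -0.0133, 0.09]
tool_rot: [0.965, -0.003, 0.257, -0.05]
ft_force: [-2.1, -0.1, 3.2]
grip_width: 0.0542
above floor 0.0187 lat up/down 0.0007 side -0.0001 ang 0.007 Fax 3.80 Flat -0.25 0.26 j6 1.518 t 15.95 w 0.0542
N 8 row [-0.0031, 0.0019, 0.0186, -0.0002, -0.0002, 0.045] end [ 0.6443 -0.013   0.0864] zmin 0.086 mid [ 0.644 -0.013  0.088]
  untwisted lateral in tool now: [-7.00e-04  5.00e-05  3.72e-03]
```

```bash
python3 -m inch '[[-0.003,0.002,0.016,0,0,0.045,1],[-0.003,0.002,0.016,0,0,0.045,1],[-0.003,0.002,0.016,0,0,0.045,1],[-0.003,0.002,0.016,0,0,0.045,1],[-0.003,0.002,0.016,0,0,0.045,1],[-0.003,0.002,0.016,0,0,0.045,1],[-0.003,0.002,0.016,0,0,0.045,1],[-0.003,0.002,0.016,0,0,0.045,1]]'
python3 -c "
from st import *
nxt(.012,-1.13)
print(bot.get_obs()['ft_torque'])"
```

```text
clock: 16.75
eef_pos: [0.6451, -0.0134, 0.0881]
tool_rot: [0.811, -0.523, 0.191, -0.181]
ft_force: [-3.3, 0.1, 5.8]
grip_width: 0.0543
above floor 0.0161 lat up/down 0.0014 side -0.0005 ang 0.009 Fax 6.67 Flat 0.10 0.67 j6 2.659 t 16.75 w 0.0543
N 8 row [-0.0068, 0.0038, 0.0204, -0.0002, -0.0003, -0.045] end [ 0.6458 -0.0127  0.0838] zmin 0.084 mid [ 0.646 -0.013  0.085]
  untwisted lateral in tool now: [-0.0008   0.00126  0.00407]
[-0.28119888  0.33735123  0.44331419]
```

```bash
python3 -m inch '[[-0.007,0.004,0.012,0,0,-0.046,1],[-0.007,0.004,0.012,0,0,-0.046,1],[-0.007,0.004,0.012,0,0,-0.046,1],[-0.007,0.004,0.012,0,0,-0.046,1],[-0.007,0.004,0.012,0,0,-0.046,1],[-0.007,0.004,0.012,0,0,-0.046,1],[-0.007,0.004,0.012,0,0,-0.046,1],[-0.007,0.004,0.012,0,0,-0.046,1]]'
python3 -c "
from st import *
nxt(.012,1.13)
o=bot.get_obs();print(o['ft_torque']@a)
cap('wrist','w10');cap('side','s10')
q=load('s10');cv2.imwrite('pics/s10c.png',cv2.resize(q['im'][180:300,300:420],None,fx=5,fy=5,interpolation=2))
"
```

```text
clock: 17.55
eef_pos: [0.645, -0.0127, 0.0856]
tool_rot: [0.965, 0.009, 0.259, -0.047]
ft_force: [-3.0, 0.7, 7.7]
grip_width: 0.054
above floor 0.0139 lat up/down 0.0002 side 0.0002 ang 0.009 Fax 8.12 Flat 1.41 1.25 j6 1.495 t 17.55 w 0.0540
N 8 row [-0.0003, 0.0013, 0.0093, -0.0003, -0.0003, 0.045] end [ 0.6458 -0.0127  0.0838] zmin 0.084 mid [ 0.646 -0.013  0.085]
  untwisted lateral in tool now: [-0.00018  0.00019  0.00186]
-0.6502051211875701
```

View pics/w10.png

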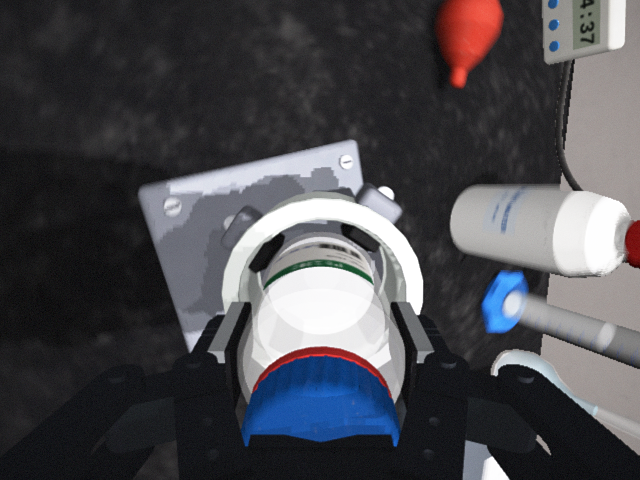

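View pics/s10c.png

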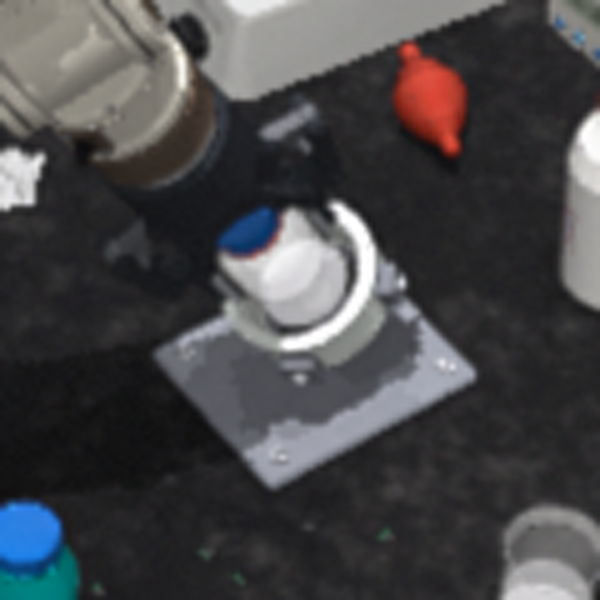

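```bash
cat >> st.py <<'E'
from rim import fit
def dep(fn):
    q=load(fn);ce,nn,e,k,r,co=fit(q,(.64,-.0145),y);W=pts(q)
    print('  rim shift along axis mm',((ce-m)@a*1000).round(2),'plane',((ce-m)@nn*1000).round(2),k,'normal',nn.round(3))
E
python3 -c "
from st import *
for f in ['w2','w8','w9','w10']: dep(f)"
```

```text
rim shift along axis mm 0.15 plane 0.15 1735 normal [-0.49  -0.094  0.867]
  rim shift along axis mm 0.06 plane 0.06 2853 normal [-0.491 -0.094  0.866]
  rim shift along axis mm 0.05 plane 0.05 5058 normal [-0.489 -0.093  0.867]
  rim shift along axis mm -4.48 plane -4.48 5776 normal [-0.489 -0.093  0.867]
```

The rim fit gives the cup depression directly: 4.5 mm. The bottle is now going in under the twist, foot about 17 mm above the floor. I continue.

```bash
python3 -m inch '[[0,0.001,0.014,0,0,0.047,1],[0,0.001,0.014,0,0,0.047,1],[0,0.001,0.014,0,0,0.047,1],[0,0.001,0.014,0,0,0.047,1],[0,0.001,0.014,0,0,0.047,1],[0,0.001,0.014,0,0,0.047,1],[0,0.001,0.014,0,0,0.047,1],[0,0.001,0.014,0,0,0.047,1]]'
python3 -c "
from st import *
cap('wrist','w11');dep('w11');nxt(.009,-1.18)"
```

```text
clock: 18.45
eef_pos: [0.6472, -0.0131, 0.0832]
tool_rot: [0.804, -0.533, 0.189, -0.184]
ft_force: [-0.2, -1.1, 3.8]
grip_width: 0.0538
  rim shift along axis mm -1.5 plane -1.52 6101 normal [-0.487 -0.092  0.868]
above floor 0.0107 lat up/down 0.0007 side -0.0005 ang 0.010 Fax 2.34 Flat 2.41 -0.25 j6 2.690 t 18.50 w 0.0543
N 8 row [-0.0046, 0.0009, 0.0084, -0.0003, -0.0003, -0.047] end [ 0.6473 -0.0125  0.0812] zmin 0.081 mid [ 0.647 -0.013  0.082]
  untwisted lateral in tool now: [-0.00067  0.00059  0.00168]
```

```bash
python3 -m inch '[[-0.004,0.001,0.016,0,0,-0.047,1],[-0.004,0.001,0.016,0,0,-0.047,1],[-0.004,0.001,0.016,0,0,-0.047,1],[-0.004,0.001,0.016,0,0,-0.047,1],[-0.004,0.001,0.016,0,0,-0.047,1],[-0.004,0.001,0.016,0,0,-0.047,1],[-0.004,0.001,0.016,0,0,-0.047,1],[-0.004,0.001,0.016,0,0,-0.047,1]]'
python3 -c "
from st import *
cap('wrist','w12');dep('w12');nxt(.006,1.18)"
```

```text
clock: 19.3
eef_pos: [0.6477, -0.0117, 0.0793]
tool_rot: [0.965, 0.011, 0.259, -0.047]
ft_force: [2.1, 0.7, 2.4]
grip_width: 0.0544
  rim shift along axis mm -1.01 plane -1.01 6119 normal [-0.49  -0.094  0.867]
above floor 0.0070 lat up/down -0.0005 side 0.0005 ang 0.009 Fax 0.87 Flat 3.60 -0.39 j6 1.490 t 19.35 w 0.0538
N 8 row [0.0037, 0.0004, 0.005, -0.0003, -0.0003, 0.047] end [ 0.6488 -0.0122  0.0787] zmin 0.079 mid [ 0.648 -0.012  0.079]
  untwisted lateral in tool now: [0.00056 0.00042 0.00101]
```

```bash
python3 -m inch '[[0.003,0,0.016,0,0,0.047,1],[0.003,0,0.016,0,0,0.047,1],[0.003,0,0.016,0,0,0.047,1],[0.003,0,0.016,0,0,0.047,1],[0.003,0,0.016,0,0,0.047,1],[0.003,0,0.016,0,0,0.047,1],[0.003,0,0.016,0,0,0.047,1],[0.003,0,0.016,0,0,0.047,1]]'
python3 -c "
from st import *
cap('wrist','w13');dep('w13');nxt(.001,-1.18)"
```

```text
clock: 20.15
eef_pos: [0.6501, -0.0129, 0.0772]
tool_rot: [0.804, -0.533, 0.189, -0.184]
ft_force: [0.9, -2.1, 5.9]
grip_width: 0.0538
  rim shift along axis mm -2.58 plane -2.59 6409 normal [-0.489 -0.093  0.868]
above floor 0.0041 lat up/down 0.0004 side -0.0009 ang 0.010 Fax 4.64 Flat 2.84 -1.64 j6 2.692 t 20.20 w 0.0541
N 8 row [-0.005, -0.0015, 0.0156, -0.0002, -0.0004, -0.047] end [ 0.6512 -0.0117  0.0743] zmin 0.074 mid [ 0.651 -0.012  0.075]
  untwisted lateral in tool now: [-0.00097  0.00024  0.00311]
```

```bash
python3 -m inch '[[-0.004,0,0.016,0,0,-0.047,1],[-0.004,0,0.016,0,0,-0.047,1],[-0.004,0,0.016,0,0,-0.047,1],[-0.004,0,0.016,0,0,-0.047,1],[-0.004,0,0.016,0,0,-0.047,1],[-0.004,0,0.016,0,0,-0.047,1],[-0.004,0,0.016,0,0,-0.047,1],[-0.004,0,0.016,0,0,-0.047,1]]'
python3 -c "
from st import *
cap('wrist','w14');dep('w14');nxt(-.002,1.18)"
```

```text
clock: 21.0
eef_pos: [0.6507, -0.0109, 0.0742]
tool_rot: [0.965, 0.009, 0.259, -0.047]
ft_force: [-0.5, 1.9, 7.1]
grip_width: 0.0542
  rim shift along axis mm -3.62 plane -3.63 6348 normal [-0.49  -0.09   0.867]
above floor 0.0010 lat up/down -0.0003 side 0.0007 ang 0.010 Fax 6.00 Flat 3.57 0.67 j6 1.494 t 21.05 w 0.0542
N 8 row [0.0036, 0.002, 0.0151, -0.0003, -0.0003, 0.047] end [ 0.6527 -0.0114  0.0717] zmin 0.072 mid [ 0.652 -0.011  0.073]
  untwisted lateral in tool now: [0.00039 0.00067 0.00302]
```

```bash
python3 -m inch '[[0.003,0.001,0.015,0,0,0.047,1],[0.003,0.001,0.015,0,0,0.047,1],[0.003,0.001,0.015,0,0,0.047,1],[0.003,0.001,0.015,0,0,0.047,1],[0.003,0.001,0.015,0,0,0.047,1],[0.003,0.001,0.015,0,0,0.047,1],[0.003,0.001,0.015,0,0,0.047,1],[0.003,0.001,0.015,0,0,0.047,1]]'
python3 -c "
from st import *
cap('wrist','w15');dep('w15');nxt(-.004,-1.18)"
```

```text
clock: 21.85
eef_pos: [0.6531, -0.0124, 0.0722]
tool_rot: [0.804, -0.533, 0.189, -0.184]
ft_force: [-0.6, -1.9, 8.7]
grip_width: 0.0539
  rim shift along axis mm -4.28 plane -4.29 6707 normal [-0.489 -0.095  0.867]
above floor -0.0017 lat up/down 0.0005 side -0.0010 ang 0.011 Fax 8.08 Flat 1.88 -1.01 j6 2.694 t 21.90 w 0.0540
N 8 row [-0.0058, -0.0014, 0.0115, -0.0002, -0.0004, -0.047] end [ 0.6537 -0.0112  0.07  ] zmin 0.07 mid [ 0.654 -0.012  0.071]
  untwisted lateral in tool now: [-0.00109  0.00033  0.00229]
```

```bash
python3 -m inch '[[-0.005,0,0.012,0,0,-0.047,1],[-0.005,0,0.012,0,0,-0.047,1],[-0.005,0,0.012,0,0,-0.047,1],[-0.005,0,0.012,0,0,-0.047,1],[-0.005,0,0.012,0,0,-0.047,1],[-0.005,0,0.012,0,0,-0.047,1],[-0.005,0,0.012,0,0,-0.047,1],[-0.005,0,0.012,0,0,-0.047,1]]'
python3 -c "
from st import *
cap('wrist','w16');dep('w16');nxt(-.006,1.18)"
```

```text
clock: 22.7
eef_pos: [0.6534, -0.0099, 0.0701]
tool_rot: [0.964, 0.009, 0.26, -0.048]
ft_force: [-2.6, 1.9, 11.4]
grip_width: 0.0545
  rim shift along axis mm -6.13 plane -6.13 6441 normal [-0.488 -0.095  0.868]
above floor -0.0038 lat up/down 0.0001 side 0.0013 ang 0.011 Fax 11.59 Flat 2.30 1.50 j6 1.495 t 22.75 w 0.0541
N 8 row [0.0039, 0.0055, 0.0108, -0.0004, -0.0003, 0.047] end [ 0.6546 -0.0111  0.0683] zmin 0.068 mid [ 0.654 -0.011  0.069]
  untwisted lateral in tool now: [0.00011 0.00127 0.00215]
```

```bash
python3 -m inch '[[0.003,0.005,0.014,0,0,0.047,1],[0.003,0.005,0.014,0,0,0.047,1],[0.003,0.005,0.014,0,0,0.047,1],[0.003,0.005,0.012,0,0,0.047,1],[0.003,0.005,0.008,0,0,0.047,1],[0.003,0.005,0,0,0,0.047,1],[0.003,0.005,0,0,0,0.047,1],[0.003,0.005,0,0,0,0.047,1]]'
python3 -c "
from st import *
cap('wrist','w17');dep('w17');nxt(-.006,-1.18)"
```

```text
clock: 23.55
eef_pos: [0.6554, -0.0128, 0.0699]
tool_rot: [0.803, -0.533, 0.191, -0.184]
ft_force: [-4.2, -3.9, 12.5]
grip_width: 0.0542
  rim shift along axis mm -6.92 plane -6.94 6678 normal [-0.487 -0.091  0.868]
above floor -0.0048 lat up/down 0.0011 side -0.0018 ang 0.013 Fax 14.19 Flat 3.14 -0.79 j6 2.694 t 23.60 w 0.0542
N 8 row [-0.0112, -0.0019, 0.0059, -0.0003, -0.0005, -0.047] end [ 0.6546 -0.0111  0.0683] zmin 0.068 mid [ 0.655 -0.011  0.069]
  untwisted lateral in tool now: [-0.00202  0.00074  0.00117]
```

Reading plus depression has converged at 2.1 mm, which matches the grasp offset of 1.8 mm, so the foot looks seated. One more turn back with a light press, then I'll unload.

```bash
python3 -m inch '[[-0.011,0,0.01,0,0,-0.047,1],[-0.011,0,0.01,0,0,-0.047,1],[-0.011,0,0.01,0,0,-0.047,1],[-0.011,0,0.008,0,0,-0.047,1],[-0.011,0,0.004,0,0,-0.047,1],[-0.011,0,0,0,0,-0.047,1],[-0.011,0,0,0,0,-0.047,1],[-0.011,0,0,0,0,-0.047,1]]'
python3 -c "
from st import *
cap('wrist','w18');dep('w18');nxt(.002,0)"
```

```text
clock: 24.4
eef_pos: [0.6545, -0.0094, 0.0687]
tool_rot: [0.964, 0.01, 0.261, -0.048]
ft_force: [-3.2, 1.5, 16.2]
grip_width: 0.054
  rim shift along axis mm -7.96 plane -7.96 6402 normal [-0.488 -0.094  0.868]
above floor -0.0057 lat up/down 0.0004 side 0.0016 ang 0.014 Fax 15.80 Flat 4.92 1.65 j6 1.496 t 24.45 w 0.0542
N 8 row [-0.0002, 0.0082, -0.0384, -0.0001, -0.0005, -0.0] end [ 0.6507 -0.0118  0.0752] zmin 0.07 mid [ 0.652 -0.011  0.073]
  untwisted lateral in tool now: [-0.       0.00163 -0.00769]
```

```bash
python3 -m inch '[[0,0.008,-0.04,0,0,0,1],[0,0.008,-0.04,0,0,0,1],[0,0.008,-0.04,0,0,0,1],[0,0.008,-0.04,0,0,0,1],[0,0.008,-0.04,0,0,0,1],[0,0.008,-0.04,0,0,0,1],[0,0.008,-0.04,0,0,0,1],[0,0,0,0,0,0,1]]'
python3 -c "
from st import *
cap('wrist','w19');dep('w19');nxt(.0025,0)"
```

```text
clock: 25.25
eef_pos: [0.6515, -0.0102, 0.0739]
tool_rot: [0.964, 0.009, 0.261, -0.049]
ft_force: [4.2, 5.1, 5.7]
grip_width: 0.0543
  rim shift along axis mm -2.01 plane -2.01 6454 normal [-0.488 -0.093  0.868]
above floor 0.0003 lat up/down 0.0003 side 0.0015 ang 0.015 Fax 4.06 Flat 6.55 3.78 j6 1.501 t 25.30 w 0.0542
N 8 row [-0.0, 0.0076, -0.0112, -0.0002, -0.0005, 0.0] end [ 0.6505 -0.0118  0.0756] zmin 0.074 mid [ 0.651 -0.011  0.075]
  untwisted lateral in tool now: [ 1.00e-05  1.50e-03 -2.24e-03]
```

```bash
python3 -c "
from st import *
p,R,o=pose();print('force in tool',R.inv().apply(o['ft_force']).round(2))"
python3 -m inch '[[0,-0.015,-0.02,0,0,0,1],[0,-0.015,-0.02,0,0,0,1],[0,-0.015,-0.01,0,0,0,1],[0,0,-0.01,0,0,0,1],[0,0,0,0,0,0,1],[0,0,0,0,0,0,1],[0,0,0,0,0,0,1],[0,0,0,0,0,0,1]]'
python3 -c "
from st import *
state();p,R,o=pose();print('force in tool',R.inv().apply(o['ft_force']).round(2))"
```

```text
force in tool [ 5.86 -4.87 -3.96]
clock: 26.1
eef_pos: [0.6509, -0.0103, 0.0748]
tool_rot: [0.964, 0.008, 0.261, -0.048]
ft_force: [3.9, 2.7, 4.3]
grip_width: 0.0541
above floor 0.0015 lat up/down 0.0002 side 0.0015 ang 0.014 Fax 1.58 Flat 5.87 1.91 j6 1.502 t 26.10 w 0.0541
force in tool [ 5.48 -2.89 -1.5 ]
```

```bash
python3 -m inch '[[0.02,-0.02,0,0,0,0,1],[0.02,-0.02,0,0,0,0,-1],[0,0,0,0,0,0,-1],[0,0,0,0,0,0,-1],[0,0,0,0,0,0,-1],[0,0,0,0,0,0,-1],[0,0,0,0,0,0,-1],[0,0,0,0,0,0,-1]]'
python3 -c "
from st import *
state();cap('wrist','w20');dep('w20')"
```

```text
clock: 26.9
eef_pos: [0.6463, -0.0103, 0.0699]
tool_rot: [0.966, 0.007, 0.255, -0.047]
ft_force: [-0.5, 0.2, -0.5]
grip_width: 0.0851
above floor -0.0005 lat up/down -0.0062 side 0.0023 ang 0.002 Fax -0.17 Flat -0.67 0.27 j6 1.504 t 26.90 w 0.0851
  rim shift along axis mm -0.49 plane -0.49 7963 normal [-0.49  -0.097  0.866]
```

View pics/w20.png

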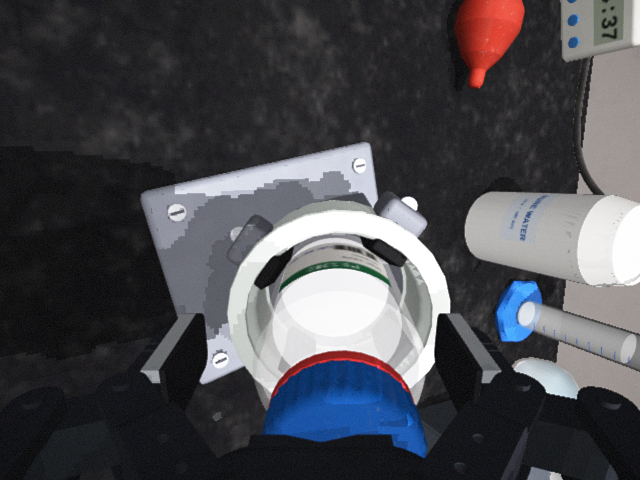

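The fingers are open with no force, and the bottle stays put (cap at (345,400)). I back off along the cup axis and look.

```bash
python3 -m inch '[[0.1,0,-0.1,0,0,0,-1],[0.06,0.02,-0.3,0,0,0,-1],[0.02,0,-0.7,0,0,0,-1],[0,0,-0.9,0,0,0,-1],[0,0,-0.9,0,0,0,-1],[0,0,-0.9,0,0,0,-1],[0,0,-0.9,0,0,0,-1],[0,0,-0.9,0,0,0,-1]]'
python3 -m inch '[[0,0,-0.7,0,0,0,-1],[0,0,-0.4,0,0,0,-1],[0,0,0,0,0,0,-1],[0,0,0,0,0,0,-1],[0,0,0,0,0,0,-1],[0,0,0,0,0,0,-1],[0,0,0,0,0,0,-1],[0,0,0,0,0,0,-1]]'
python3 - <<'E'
from st import *
state();cap('wrist','w21');cap('side','s21');cap('scene','c21');dep('w21')
for n in ['w21','s21','c21']:
    q=load(n);W=pts(q);hsv=cv2.cvtColor(q['im'],cv2.COLOR_BGR2HSV)
    h=(W-m)@a+.034
    D=np.linalg.norm((W-m)-((W-m)@a)[...,None]*a,axis=-1)
    k=(hsv[...,0]>98)&(hsv[...,0]<122)&(hsv[...,1]>130)&(D<.03)&(h>.05)
    P=W[k];hh=h[k];top=np.median(hh[hh>np.percentile(hh,70)])
    T=P[abs(hh-top)<.0025]
    c=T.mean(0);N=np.linalg.svd(T-c,full_matrices=False)[2][2];N*=np.sign(N[2])
    u=np.cross([0,1,0],a);u/=np.linalg.norm(u);v=np.cross(a,u)
    mid=[((T-m)@w).min()/2+((T-m)@w).max()/2 for w in (u,v)]
    print(n,len(P),'cap top above floor %.4f'%top,np.percentile(hh,[50,90,97]).round(4),'centre off',np.round(mid,4),'ang %.3f'%np.arccos(N@a),len(T))
E
```

```text
clock: 27.75
eef_pos: [0.5808, -0.0242, 0.1951]
tool_rot: [0.966, 0.007, 0.256, -0.047]
ft_force: [1.0, -0.5, -0.8]
grip_width: 0.0859
clock: 28.55
eef_pos: [0.5678, -0.0266, 0.2166]
tool_rot: [0.966, 0.007, 0.255, -0.047]
ft_force: [0.2, -0.4, 0.3]
grip_width: 0.0852
above floor 0.1666 lat up/down -0.0023 side 0.0010 ang 0.002 Fax 0.15 Flat 0.27 -0.48 j6 1.454 t 28.55 w 0.0852
  rim shift along axis mm -0.43 plane -0.44 2602 normal [-0.49  -0.093  0.867]
w21 2892 cap top above floor 0.1062 [0.1055 0.1064 0.1068] centre off [-0.0023  0.0008] ang 0.011 2680
s21 154 cap top above floor 0.1078 [0.1048 0.1084 0.1099] centre off [-0.0015 -0.0046] ang 0.010 65
c21 205 cap top above floor 0.1078 [0.1059 0.1084 0.1091] centre off [0.0016 0.0019] ang 0.031 125
```

View pics/w21.png

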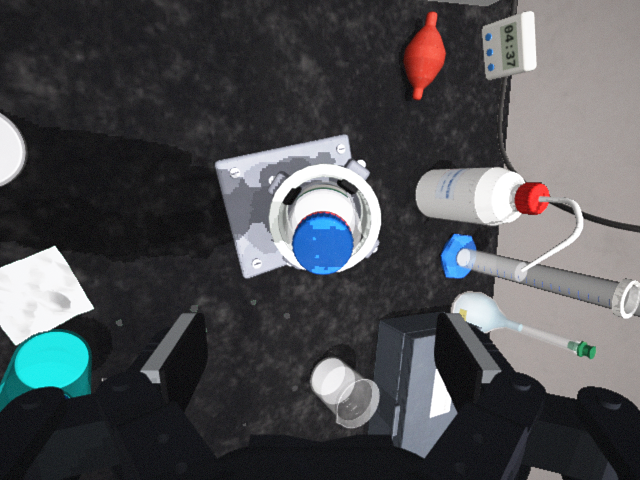

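View pics/s21.png

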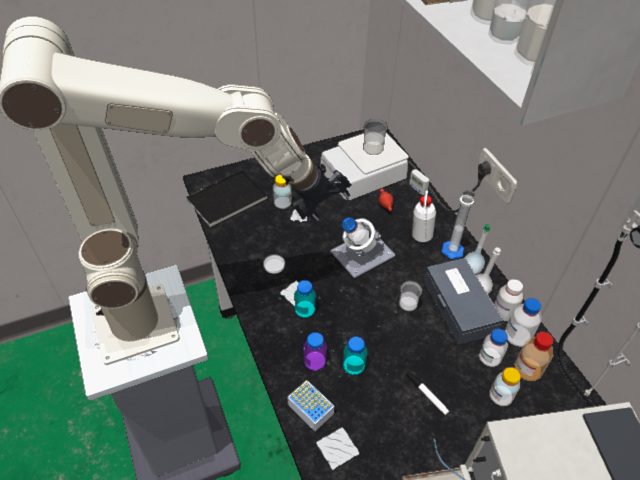

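Cap top is 106.2 mm above the floor estimate, tilt about 0.01 rad, cup 0.4 mm below rest. I'll check the floor reference itself from the earlier empty-cup pictures, to bound the seating error, and check the bystanders.

```bash
python3 - <<'E'
from st import *
for n in ['w1','w2','w8']:
    q=load(n);W=pts(q);h=(W-m)@a;D=np.linalg.norm((W-m)-h[...,None]*a,axis=-1)
    b=q['im'].mean(-1)
    k=(D<.024)&(D>.013)&(h<-.02)&(h>-.045)&(b>60);pl=(D<.007)&(h<-.02)&(h>-.04)
    print(n,'floor',np.nanmedian(h[k]).round(4),k.sum(),'plunger',np.nanmedian(h[pl]).round(4),pl.sum())
def tops(n):
    q=load(n);W=pts(q);hsv=cv2.cvtColor(q['im'],cv2.COLOR_BGR2HSV);r={}
    k=(hsv[...,0]>20)&(hsv[...,0]<32)&(hsv[...,1]>150)&(abs(W[...,2]-.106)<.008)&(W[...,0]<.65);r['yellow']=W[k].mean(0).round(3) if k.any() else None
    k=(W[...,2]>.044)&(W[...,2]<.056)&(W[...,0]<.45)&(W[...,1]<-.33)&(W[...,0]>.2);r['tips']=W[k].mean(0).round(3)
    k=(W[...,2]>.018)&(W[...,2]<.032)&(hsv[...,0]>15)&(hsv[...,0]<35)&(hsv[...,1]>50)&(W[...,1]>.2);r['tape']=W[k].mean(0).round(3)
    k=(W[...,2]>.02)&(W[...,2]<.075)&(abs(W[...,0]-.69)<.07)&(abs(W[...,1]+.2)<.07);r['beaker']=W[k].mean(0).round(3)
    return r
for n in ['scene0','c21','side0','s21']: print(n,tops(n))
E
```

```text
w1 floor -0.0333 1090 plunger -0.0287 180
w2 floor -0.0332 854 plunger -0.0285 113
w8 floor -0.0333 1333 plunger -0.0288 181
scene0 {'yellow': array([0.518, 0.273, 0.106]), 'tips': array([ 0.336, -0.395,  0.048]), 'tape': array([0.603, 0.462, 0.025]), 'beaker': array([ 0.697, -0.216,  0.046])}
c21 {'yellow': array([0.518, 0.273, 0.107]), 'tips': array([ 0.337, -0.397,  0.048]), 'tape': array([0.603, 0.462, 0.025]), 'beaker': array([ 0.697, -0.216,  0.046])}
side0 {'yellow': array([0.514, 0.271, 0.104]), 'tips': array([ 0.335, -0.398,  0.048]), 'tape': array([0.598, 0.459, 0.023]), 'beaker': array([ 0.697, -0.221,  0.047])}
s21 {'yellow': array([0.509, 0.27 , 0.103]), 'tips': array([ 0.333, -0.397,  0.048]), 'tape': array([nan, nan, nan]), 'beaker': array([ 0.696, -0.221,  0.046])}<stdin>:11: RuntimeWarning: Mean of empty slice.
  ret = um.true_divide(
```

The floor measured directly lies 33.3 mm below my rim estimate. That puts the cap top at 105.9 mm above the real floor, against 106 nominal, so the bottle is seated. Bystanders have not moved.

```bash
python3 -c "
from workcell import bot
print(bot.job_done(), bot.get_obs()['clock'])"
```

```text
the job is handed in; nothing more can be done
the job is handed in; nothing more can be done
```

The clear blue-capped bottle is seated in the leaning cup and released. I handed the job in at about 29 s of the 61 s allowed. The hand-in gives no verdict, so the figures below are my own measurements.

**What I did**
- The first close landed on the cap. The wrist depth showed the real fingertips are about 40 mm short of the reported TCP, which disagrees with the task text. I opened, went lower and gripped the body.
- I lifted it, tilted it 30° in line with the cup, and twisted it to and fro about ±1.1 rad while pressing lightly. The cup sank about 8 mm at most (limit 12 mm).
- I then unloaded, opened the fingers and backed off along the cup's axis.

**Last checks**

| Check | Measured | Required |
|---|---|---|
| Cap top above the measured cup floor (wrist camera) | 105.9 mm | 106 mm if fully home |
| Tilt from the cup's axis | 0.01 rad (scene camera 0.03) | under 0.08 rad |
| Offset from the cup's centre, measured at the cap | about 2.5 mm | foot within 5 mm |
| Cup below rest | 0.4 mm | under 4 mm |
| Wrist force | about 0 | touching nothing |

- **Disagreements:** the coarser scene and side cameras put the cap about 1.5 mm higher than the wrist camera. The side camera also put it about 4.8 mm off centre.
- **Bystanders:** the yellow bottle, beaker, tip rack and tape are unmoved to within about 5 mm. The tape could not be measured in the final side picture, so it was checked in the scene picture only.

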